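# Flip the bin open and slide the old sink stopper in

### The job

Throw away the old sink stopper that lies on the low plywood shelf. With the fingertips, push the pink bin's lid up from under the lip at its front and swing it over until it leans back and stays open by itself, then push the stopper along the shelf and over the edge so that it drops into the bin. Only push: do not pinch the lid or the stopper or lift the stopper off the shelf, and leave the scrubber ring, the wooden peg and the spray bottle where they are.

Things in the scene. Friction and masses are not known exactly. Their poses are not given: they have to be found in the camera images.
- bin: Closed pink plastic flip-top bin screwed to the cupboard floor: 140 mm front to back (its x), 150 mm wide (its y), rim 150 mm high, walls 4 mm, empty. Origin at the centre of its underside; x points from the front (lip, on the robot's left) to the hinge side (robot's right), y away from the robot to the shelf, z up. The mouth inside the walls reaches 66 mm from the middle along x, 71 mm along y.
- lid (a joint): Angle of the lid (rad): 0 closed (level), grows as the lip rises and swings over towards the hinge side; 1.95 is the stop, leaning back past upright. The hinge is free and the lid light (about 0.12 kg, varies): let go below about 1.5 it falls shut, beyond about 1.6 it falls back to the stop and stays there.
- lid_hinge (a point): Middle of the hinge line, 74 mm from the bin's centre along its x, 152 mm above the floor. The hinge line runs along the bin's y; this point does not move. Its axes are the bin's.
- lip (a point): Middle of the front edge of the lid's lip, at its underside (153 mm above the floor when closed), 178 mm from the hinge line; moves with the lid. The lip is a flat tongue 90 mm wide, 4 mm thick, jutting 28 mm from the lid's front edge, where a skirt hangs 5 mm lower. The bin's front wall is 34 mm behind this point: free room for a fingertip under the lip. Axes: the lid's (x to the hinge).
- shelf: Low plywood shelf, 260 by 260 mm, 15 mm thick, fixed, on bearers on the far side of the bin; flat top 158 mm above the floor (8 mm above the bin's rim). Origin on the floor under its middle, axes parallel to the bin's: the edge next to the bin is at y = -130 mm, 8 to 14 mm from the bin's wall. A G-clamp on the edge x = +130 mm, at y = +65 mm, stands 20 mm above the board and reaches 40 mm in.
- stopper_center (a point): The old sink stopper: a green hard-silicone disc, 56 mm in diameter, 9 mm thick, with a small finger knob (19 mm wide, top 24 mm above the shelf) in the middle, about 60 g, lying flat and loose on the shelf, its centre 45 to 75 mm from the edge next to the bin. The point is on its axis, 12 mm above its underside.
- scrubber_center (a point): Steel pan scrubber, a coiled ring of 76 mm outside diameter with a hole of about 30 mm, 22 mm tall, lying on the shelf about 100 mm to the left or right of the stopper. The point is its centre, 11 mm above the shelf. To be left alone.
- peg_center (a point): Wooden clothes peg, 76 mm long, 14 mm wide, 10 mm tall, lying on the shelf farther from the bin than the stopper. The point is its centre, 5 mm above the shelf. To be left alone.
- bottle: Glass spray bottle with a trigger head, 72 mm in diameter, 225 mm tall, standing on the cupboard floor behind the bin's hinge side, clear of the open lid. Origin at the centre of its underside. To be left alone.
Not all that is in view belongs to the job. Of the things that look like the part that bears stopper_center, the smallest one is meant.

How it is judged (in metres and radians):
On the way, in this order (a step that is already met when the one before it is completed fails the run):
1. the lid lies back at its stop, open by itself, with the stopper still on the shelf (value of joint lid above 1.8 rad and height (world z) of stopper_center above 0.162 m and contact force between the fingers and lid below 0.2 N), for 0.3 s.
2. the stopper is down in the bin (height (world z) of stopper_center below 0.1 m and x of stopper_center in the frame of bin between -0.07 and 0.07 m and y of stopper_center in the frame of bin between -0.075 and 0.075 m), for 0.2 s.
At the end, for the whole second after the job is handed in: The lid rests open by itself leaning back at its stop (beyond 1.8 rad, not moving), the stopper lies inside the bin with its centre well below the rim (under 100 mm above the cupboard floor), and the scrubber ring, the peg and the bottle are within 25 mm of where they started (all of step 2 and value of joint lid above 1.8 rad and velocity of joint lid below 0.2 rad/s and distance of each of scrubber_center, peg_center, bottle from where it was at the start of the episode below 0.025 m); the robot touches nothing.
It fails at once if the stopper is lifted more than about 25 mm off the shelf (height (world z) of stopper_center above 0.195 m).
It fails at once if the stopper is pinched or crushed (more than 30 N from the fingers) (contact force between the fingers and stopper above 30 N).
It fails at once if the lid is pinched or forced (more than 30 N from the fingers) (contact force between the fingers and lid above 30 N).
It fails at once if the scrubber ring or the wooden peg is moved more than 25 mm (distance of any of scrubber_center, peg_center from where it was at the start of the episode above 0.025 m).
It fails at once if the spray bottle is moved more than 25 mm or tipped over (distance of bottle from where it was at the start of the episode above 0.025 m or angle between bottle's own z axis and vertical above 0.3 rad).
It also fails if it takes over 54 s, if anything falls off the work surface, if the arm or the gripper's body presses on something with over 40 N, if the wrist force passes 120 N, or if a joint passes its speed limit or range.

### The arm

A 6-joint arm with a two-finger parallel gripper is mounted at the origin on the work surface. World frame = base frame: x ahead of the robot, y to its left, z up, the work surface at z = 0. Lengths are in mm, angles in rad, forces in N, time in s.
With the tool pointing down it reaches from about 300 to 775 mm from the base axis. Payload 14.6 kg.
Tool frame: the origin (TCP) lies between the finger pads; the fingertips stand 11 mm ahead of it and the grasp point (between the pads) lies 8 mm behind it; z points along the fingers, y is the direction in which the jaws open and shut (so a half turn about z gives the same grasp; the last joint's range is limited). The gripper opens to 94 mm and grips with 3 to 60 N. Pads are 16 mm wide; open, the fingers measure 119 mm over their backs; the gripper's body (75 mm by 177 mm) begins 78 mm behind the grasp point.
Start: joints at [1.036, 0.3, 1.521, -0, 1.321, -0.067], TCP at [248.004, 490.9, 194.046] pointing down, gripper open.
Joint ranges: [-3.03, 3.03], [-0.79, 2.21], [0.23, 2.52], [-1.04, 4.18], [0, 3.07], [-2.55, 2.55]. Speed limits (rad/s): [2.22, 2.22, 2.57, 3.14, 3.14, 3.14].

### API

Orientations are given as [roll, pitch, yaw] about the fixed x, y, z axes, in that order (R = Rz(yaw) Ry(pitch) Rx(roll)).
In Python, from cell import * gives the robot as it stands.
- The arm moves only by the tool arm_command, never from a script. Its argument "deltas" is a list of rows, each an object with "xyz": the shift along the world's x, y, z in m, a list of three; "turn": the turn, a rotation vector about the world's x, y, z in rad, a list of three. A call has 1 to 12 rows; each row shifts and turns the commanded pose from where the row before left it; what a row does not reach is not made up. A row lasts 1/8 s, in which the tool goes at most 62.5 mm and 10.7 degrees, less where a joint would pass 70% of its speed; a pose out of reach is approached as far as the arm can. A call with a gripper value outside its range is refused whole. "gripper" is the closure, from 0 (fully open) to 1 (shut), set as the call begins (left out, the last holds). The fingers move at their own pace and stop on an object; "force" is the grip in N (left out, the last holds). Time passes only in rows, so rows that do not move let the fingers close. It gives the time, the measured TCP pose, the force and the opening at its end, in the units of the state.
- read_state(): the state, without advancing time (a new reading comes with each control period).
- camera(name): name is "scene" or "top" or "wrist"; returns a dict with "color" (480x640x3 uint8, red, green, blue), "fx", "fy", "cx", "cy" (pixels), "k1" (the pictures are not rectified: a ray, as slopes to the right and down, at radius r is drawn at 1 + k1 r^2 times it, then the intrinsics apply), "rvec" (rotation vector, rad) and "tvec" (3), from world to camera coordinates, as OpenCV has them; the wrist camera has in their place "mount" (4x4, takes a point from camera to tool coordinates, whose origin is the TCP and whose axes are the flange's). Camera axes: x right, y down, z forward; pixel columns grow to the right and rows downward; lengths in mm; the calibration is good to about 2 mm. A picture is of the moment at which its call begins: read the wrist's pose just before it. There is no depth.
- sign_off(): hands the job in, once; it reports no verdict.
The state is a dict: "clock": time; "joints": joint angles; "qd": joint speeds; "effort": joint torques, N m; "eef_pos": TCP position; "eef_rot": TCP orientation; "wrist_force": force on the tool from outside, world axes, zero at the start; "moment": the same for the moment, N m; "finger_gap": finger opening in mm.
Only numpy, scipy, OpenCV 4.12 (cv2) and the standard library are available. Lean on these libraries where they do the work, as an engineer would, in place of code of your own. Each camera call takes 0.05 s, during which the arm holds its last target.

## Working session

There is one attempt and no reset: what is moved stays moved. The work goes in short steps, Python scripts to look and compute and a tool call to move; the robot and the scene stay as the last step left them, time stands still between calls to the robot, and variables do not carry over. Pictures are saved under pics/ and viewed, and the job is handed in when it is done.

Besides the shell and the picture viewer there is one more tool, called after "Emit:" by a JSON object that holds its "op" and its "data", one argument or row to a line. arm_command: Moves the arm, as the interface text tells. Its arguments: {"type":"object","properties":{"deltas":{"type":"array","items":{"type":"object","properties":{"xyz":{"type":"array","items":{"type":"number"}},"turn":{"type":"array","items":{"type":"number"}}}}},"gripper":{"type":"number"},"force":{"type":"number"}},"required":["deltas"]}

```bash
mkdir -p pics; ls; python3 - <<'E'
from cell import *
import cv2
s=read_state(); print(s)
for n in ["scene","top","wrist"]:
    c=camera(n); cv2.imwrite(f"pics/{n}0.png",c["color"][:,:,::-1]); print(n,{k:v for k,v in c.items() if k!="color"})
E
```

```text
pics
{'clock': 0.0, 'joints': array([ 1.03639465e+00,  3.00488622e-01,  1.52158070e+00,  3.75079512e-07,
        1.32067759e+00, -6.66043966e-02]), 'qd': array([-1.07808397e-04,  3.17788720e-04, -2.04539191e-05,  3.19867210e-04,
       -1.37529449e-03,  1.21272157e-04]), 'effort': array([-5.38113436e-04, -5.31809449e+01, -3.52719498e+01,  7.06688385e-02,
        2.44615262e-02, -1.13250030e-04]), 'eef_pos': array([247.87339785, 490.6744835 , 193.47688446]), 'eef_rot': array([-3.14044098e+00, -7.71839612e-05,  2.67379523e+00]), 'wrist_force': array([-0.56004824, -0.59897028, -0.071664  ]), 'moment': array([-0.00415883, -0.01364814,  0.04884497]), 'finger_gap': 93.86556125514656}
scene {'fx': 494.4495489419357, 'fy': 494.4495489419357, 'cx': 324.26384510458604, 'cy': 234.05823217141958, 'k1': -0.09791178929058292, 'rvec': array([ 1.53834715,  1.99314497, -0.86621529]), 'tvec': array([ 174.85922194, -297.53124243, 1388.81234128])}
top {'fx': 437.81803236756747, 'fy': 437.81803236756747, 'cx': 317.43240453700065, 'cy': 230.7108792233917, 'k1': -0.020602070986446036, 'rvec': array([ 2.21449008, -2.17687335,  0.06466745]), 'tvec': array([-60.9115975 , 611.89798128, 968.9890388 ])}
wrist {'fx': 377.76817791981676, 'fy': 377.76817791981676, 'cx': 323.64091036027503, 'cy': 238.65784756511735, 'k1': -0.03480051153809624, 'mount': array([[ 1.10204860e-03, -9.65512927e-01, -2.60352787e-01,
         7.58291647e+01],
       [ 9.99999273e-01,  9.36555425e-04,  7.59705446e-04,
         7.84883039e-01],
       [-4.89670614e-04, -2.60353435e-01,  9.65513257e-01,
        -1.90722745e+02],
       [ 0.00000000e+00,  0.00000000e+00,  0.00000000e+00,
         1.00000000e+00]])}
```

View pics/scene0.png

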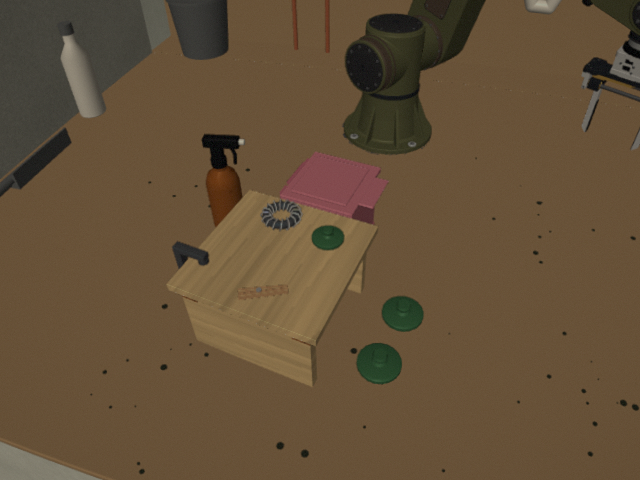

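View pics/top0.png

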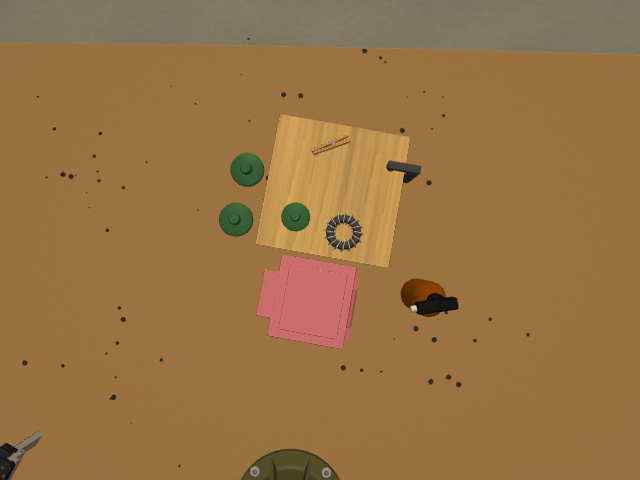

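View pics/wrist0.png

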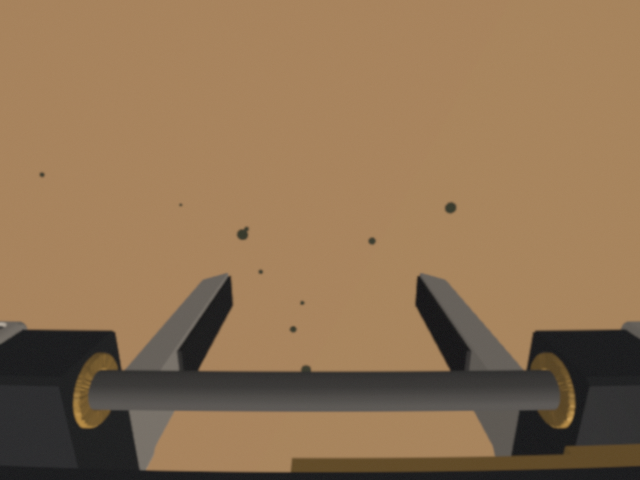

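The top view shows the bin (lip left at about (268,293)), the stopper on the shelf at (295,216), the scrubber at (344,232), the peg at (331,145), the bottle at (424,297), and two larger decoy discs on the floor at (247,169) and (236,219).

```bash
cat > h.py <<'E'
from cell import *
import cv2, numpy as np
from scipy.spatial.transform import Rotation as R
def ray(c,uv,Rw=None,ow=None):
    K=np.array([[c["fx"],0,c["cx"]],[0,c["fy"],c["cy"]],[0,0,1]])
    p=cv2.undistortPoints(np.array(uv,float).reshape(-1,1,2),K,np.array([c["k1"],0,0,0])).reshape(-1,2)
    d=np.c_[p,np.ones(len(p))]
    if "rvec" in c:
        M=cv2.Rodrigues(c["rvec"])[0]; return -M.T@c["tvec"], d@M
    s=read_state() if Rw is None else Rw
    A=R.from_euler("xyz",s["eef_rot"]).as_matrix(); m=c["mount"]
    return A@m[:3,3]+s["eef_pos"], (A@m[:3,:3]@d.T).T
def plane(c,uv,z,s=None):
    o,d=ray(c,uv,s); return o+d*((z-o[2])/d[:,2])[:,None]
def proj(c,P):
    K=np.array([[c["fx"],0,c["cx"]],[0,c["fy"],c["cy"]],[0,0,1]])
    return cv2.projectPoints(np.array(P,float).reshape(-1,3),c["rvec"],c["tvec"],K,np.array([c["k1"],0,0,0]))[0].reshape(-1,2)
def two(o1,d1,o2,d2):
    A=np.c_[d1,-d2]; t=np.linalg.lstsq(A,o2-o1,rcond=None)[0]
    a=o1+d1*t[0]; b=o2+d2*t[1]; return (a+b)/2,np.linalg.norm(a-b)
E
python3 - <<'E'
from h import *
c={n:camera(n) for n in("top","scene")}
for n in c:
    print(n,"cam at",ray(c[n],[[320,240]])[0].round())
def blobs(n,f,amin=60):
    im=cv2.cvtColor(c[n]["color"],cv2.COLOR_RGB2HSV); m=f(im).astype(np.uint8)*255
    m=cv2.morphologyEx(m,cv2.MORPH_OPEN,np.ones((3,3)))
    cs=cv2.findContours(m,cv2.RETR_EXTERNAL,cv2.CHAIN_APPROX_NONE)[0]
    return [k for k in cs if cv2.contourArea(k)>amin]
green=lambda h:(h[...,0]>50)&(h[...,0]<90)&(h[...,1]>90)
pink=lambda h:((h[...,0]>168)|(h[...,0]<3))&(h[...,1]>70)&(h[...,2]>90)
wood=lambda h:(h[...,0]>14)&(h[...,0]<26)&(h[...,1]>60)&(h[...,2]>150)
print("wood hsv",cv2.cvtColor(c["top"]["color"],cv2.COLOR_RGB2HSV)[[200,180,170,400],[330,290,360,500]])
for k in blobs("top",green):
    x=cv2.fitEllipse(k); P=plane(c["top"],k.reshape(-1,2),165); 
    print("green",np.round(x[0],1),np.round(x[1],1),plane(c["top"],[x[0]],162).round(1))
k=max(blobs("top",pink),key=cv2.contourArea)
P=plane(c["top"],k.reshape(-1,2),156)[:,:2].astype(np.float32)
print("pink minrect",cv2.minAreaRect(P))
print("approx",cv2.approxPolyDP(k,3,True).reshape(-1,2).tolist())
a=cv2.approxPolyDP(k,3,True).reshape(-1,2); print(plane(c["top"],a,156).round(1))
k=max(blobs("top",wood),key=cv2.contourArea)
P=plane(c["top"],k.reshape(-1,2),158)[:,:2].astype(np.float32)
print("wood minrect",cv2.minAreaRect(P),cv2.boxPoints(cv2.minAreaRect(P)))
for nm,uv,z in [("scrub",(344,232),169),("peg",(331,145),168),("stopknob",(295,216),182),("bottlehead",(435,304),215)]: print(nm,plane(c["top"],[uv],z).round(1))
E
```

```text
top cam at [ 559.  -47. 1001.]
scene cam at [1215.  150.  741.]
wood hsv [[ 18 147 206]
 [ 18 148 193]
 [ 18 148 190]
 [ 17 150 153]]
green [235.5 219.3] [31.5 32.8] [[624.1 107.9 162. ]]
green [295.3 216.6] [26.6 27.3] [[631.3  -6.9 162. ]]
green [246.8 169.4] [31.5 32.4] [[721.3  88.7 162. ]]
pink minrect ((471.6480712890625, -31.7630615234375), (181.524169921875, 156.64675903320312), 80.6792221069336)
approx [[282, 255], [278, 272], [264, 272], [257, 314], [271, 318], [268, 334], [341, 347], [342, 340], [348, 339], [355, 297], [351, 289], [357, 288], [355, 268]]
[[ 557.2   17.6  156. ]
 [ 524.4   24.6  156. ]
 [ 523.9   51.5  156. ]
 [ 443.6   63.1  156. ]
 [ 436.4   36.1  156. ]
 [ 406.    41.2  156. ]
 [ 383.7  -98.7  156. ]
 [ 397.  -100.4  156. ]
 [ 399.  -111.8  156. ]
 [ 479.1 -124.2  156. ]
 [ 494.2 -116.3  156. ]
 [ 496.3 -127.8  156. ]
 [ 534.6 -123.5  156. ]]
wood minrect ((551.9699096679688, -52.53314208984375), (845.3179321289062, 1280.813720703125), 0.42088088393211365) [[ 124.61813  584.7517 ]
 [ 134.02658 -696.02747]
 [ 979.32166 -689.818  ]
 [ 969.9132   590.9612 ]]
scrub [[ 602.9 -100.5  169. ]]
peg [[770.5 -73.2 168. ]]
stopknob [[630.7  -7.2 182. ]]
bottlehead [[ 474.4 -262.1  215. ]]
```

```bash
python3 - <<'E'
import cv2
t=cv2.imread("pics/top0.png"); cv2.imwrite("pics/topcrop.png",cv2.resize(t[200:360,240:450],None,fx=3.7,fy=3.7,interpolation=2))
t=cv2.imread("pics/scene0.png"); cv2.imwrite("pics/scenecrop.png",cv2.resize(t[120:300,200:410],None,fx=3.2,fy=3.2,interpolation=2))
E
```

```text
(no output)
```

View pics/topcrop.png

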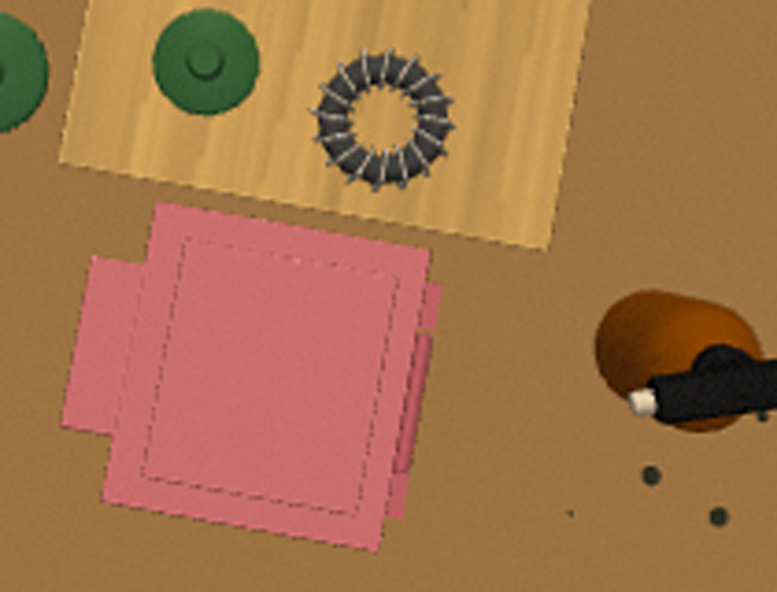

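View pics/scenecrop.png

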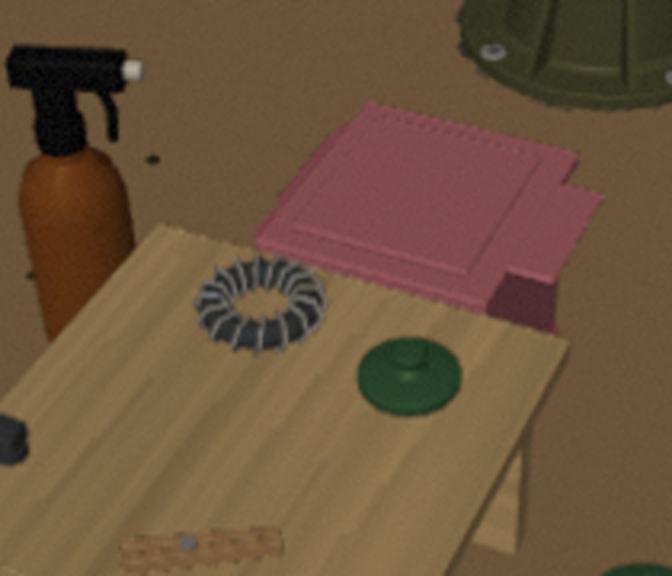

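```bash
cat >> h.py <<'E'
yh=np.array([.9885,-.151,0]); yh/=np.linalg.norm(yh); xh=np.array([yh[1],-yh[0],0])
B=np.array([467.9,-45.5,0])
def b2w(x,y,z): return B+x*xh+y*yh+np.array([0,0,z])
def w2b(p): p=np.asarray(p,float)-B; return np.array([p@xh,p@yh,p[2]])
def tool(al,sgn=1): # z along xh tilted down by al
    z=np.cos(al)*xh+np.array([0,0,-np.sin(al)]); y=sgn*yh; return np.c_[np.cross(y,z),y,z]
def cur(s=None):
    s=s or read_state(); return s["eef_pos"],R.from_euler("xyz",s["eef_rot"])
def togo(T,M):
    p,r=cur(); return (np.array(T)-p)/1000,(R.from_matrix(M)*r.inv()).as_rotvec()
E
python3 - <<'E'
from h import *
c=camera("top")
cor=np.array([[60,163],[547,248]])/3.7+[240,200]
print("shelf edge corners bin frame",[w2b(p).round(1) for p in plane(c,cor,158)])
far=plane(c,[[281,114],[409,137]],158); print([w2b(p).round(1) for p in far])
for nm,p in dict(stop=(631.3,-6.9,162),scrub=(602.9,-100.5,169),peg=(770.5,-73.2,165)).items(): print(nm,w2b(p).round(1))
# stopper two-view
s=camera("scene")
for nm,a,b in [("knobtop",(295,216.3),(328,229.5)),("lipcornerFar",(264,270),(372,206)),("lipcornerNear",(257,315),(388,184))]:
    o1,d1=ray(c,[a]);o2,d2=ray(s,[b]); P,e=two(o1,d1[0],o2,d2[0]); print(nm,P.round(1),round(e,1),w2b(P).round(1))
al=np.radians(20)
pre=b2w(-155,0,135); print(pre,[ (v*1).round(3) for v in togo(pre,tool(al))], togo(pre,tool(al,-1))[1].round(3))
E
```

```text
shelf edge corners bin frame [array([-128.2,   91.1,  158. ]), array([128.8,  90.1, 158. ])]
[array([-125.2,  350.1,  158. ]), array([129.5, 347.5, 158. ])]
stop [-62.8 155.7 162. ]
scrub [ 34.  141.8 169. ]
peg [-18.3 303.3 165. ]
knobtop [630.2  -6.  177.7] 2.2 [-63.6 154.5 177.7]
lipcornerFar [527.8  51.4 157.3] 0.0 [-104.9   44.6  157.3]
lipcornerNear [439.7  65.8 144.5] 2.7 [-105.8  -44.6  144.5]
[491.30578118 107.72261389 135.        ] [array([ 0.243, -0.383, -0.059]), array([-1.152, -0.594, -1.086])] [-0.64   1.244  1.617]
```

Emit:
{"op": "arm_command", "data": {
  "deltas": [
    {"xyz": [0.02,-0.022,0.005],"turn": [-0.115,-0.059,-0.108]},
    {"xyz": [0.02,-0.022,0.005],"turn": [-0.115,-0.059,-0.108]},
    {"xyz": [0.02,-0.022,0.005],"turn": [-0.115,-0.059,-0.108]},
    {"xyz": [0.02,-0.022,0.005],"turn": [-0.115,-0.059,-0.108]},
    {"xyz": [0.02,-0.022,0.005],"turn": [-0.115,-0.059,-0.108]}
  ],
  "gripper": 1,
  "force": 10
}}

```text
clock: 0.98
eef_pos: [348.4, 380.5, 219.5]
eef_rot: [-2.893, 0.598, 2.188]
wrist_force: [0.3, 0.5, 0.2]
finger_gap: 47.2
```

```bash
python3 - <<'E'
from h import *
s=read_state(); print(s["clock"],s["joints"].round(2),s["eef_pos"].round(),s["finger_gap"]); print(togo(b2w(-155,0,135),tool(np.radians(20))))
E
```

```text
0.975 [ 0.99  0.51  1.31 -0.44  1.8   0.45] [348. 380. 219.] 47.18903425309232
(array([ 0.14285911, -0.27272794, -0.08447866]), array([-0.57420468, -0.29712643, -0.54273621]))
```

```bash
cat > fk.py <<'E'
from h import *
Rz=lambda a:R.from_euler("z",a).as_matrix(); Ry=lambda a:R.from_euler("y",a).as_matrix()
e=np.eye(3)
def ori(q,s4=1,s6=1,o6=np.pi/2): return Rz(q[0])@Ry(q[1]+q[2])@Rz(s4*q[3])@Ry(q[4])@Rz(s6*q[5]+o6)
E
python3 - <<'E'
from fk import *
q0=np.array([1.03639465,.300488622,1.5215807,0,1.32067759,-.0666043966])
R0=R.from_euler("xyz",[-3.14044098,-7.7e-5,2.67379523]).as_matrix()
s=read_state(); q1=s["joints"]; R1=cur(s)[1].as_matrix()
for s4 in(1,-1):
  for s6 in (1,-1):
    for o6 in (np.pi/2,-np.pi/2,0,np.pi): 
      E=[np.degrees(R.from_matrix(ori(q,s4,s6,o6).T@M).magnitude()) for q,M in((q0,R0),(q1,R1))]
      if max(E)<40: print(s4,s6,o6,E)
P=[np.array([247.87339785,490.6744835,193.47688446]),s["eef_pos"]]
rows=[];b=[]
for q,M,p in((q0,R0,P[0]),(q1,R1,P[1])):
    A=np.c_[e[2],Rz(q[0])@e[1],Rz(q[0])@Ry(q[1])@e[2],Rz(q[0])@Ry(q[1]+q[2])@e[2],M@e[2]]
    rows.append(A);b.append(p)
x,res,rk,sv=np.linalg.lstsq(np.vstack(rows),np.hstack(b),rcond=None); print(x.round(1),res,sv.round(2)); print((np.vstack(rows)@x-np.hstack(b)).round(1))
E
```

```text
1 1 1.5707963267948966 [np.float64(1.177367373430574e-05), np.float64(3.917324764437832e-14)]
[177.3  36.6 425.9 436.5 282. ] [0.01209867] [2.38 1.47 1.43 0.33 0.07]
[ 0.   0.   0.1 -0.  -0.  -0.1]
```

```bash
cat >> fk.py <<'E'
LK=np.array([177.3,36.6,425.9,436.5,282.])
lo=np.array([-3.03,-.79,.23,-1.04,0,-2.55]);hi=np.array([3.03,2.21,2.52,4.18,3.07,2.55])
def fk(q):
    M=ori(q); A=np.c_[e[2],Rz(q[0])@e[1],Rz(q[0])@Ry(q[1])@e[2],Rz(q[0])@Ry(q[1]+q[2])@e[2],M@e[2]]
    return A@LK,M
from scipy.optimize import least_squares
def ik(T,M,q0):
    f=lambda q:np.r_[(fk(q)[0]-T)/100,R.from_matrix(M.T@fk(q)[1]).as_rotvec()]
    r=least_squares(f,np.clip(q0,lo+.01,hi-.01),bounds=(lo,hi),max_nfev=60); return r.x,np.abs(r.fun).max()
E
python3 - <<'E'
from fk import *
q0=read_state()["joints"]
rng=np.random.default_rng(0)
def best(T,M):
    out=[]
    for k in range(6):
        q,err=ik(T,M,q0 if k==0 else rng.uniform(lo,hi))
        if err<.01: out.append(tuple(q.round(2)))
    return set(out)
for ald in (5,25,45):
  for roll in (0,90,180,-90):
    for nm,T in (("pre",b2w(-155,0,135)),("end",b2w(90,0,312))):
        M=tool(np.radians(ald))@Rz(np.radians(roll)); r=best(T,M)
        print(ald,roll,nm,r)
E
```

```text
5 0 pre {(np.float64(0.57), np.float64(0.88), np.float64(1.41), np.float64(-0.98), np.float64(2.02), np.float64(0.89))}
5 0 end set()
5 90 pre {(np.float64(0.57), np.float64(0.88), np.float64(1.41), np.float64(-0.98), np.float64(2.02), np.float64(2.46))}
5 90 end set()
5 180 pre {(np.float64(0.57), np.float64(0.88), np.float64(1.41), np.float64(-0.98), np.float64(2.02), np.float64(-2.25))}
5 180 end set()
5 -90 pre {(np.float64(0.57), np.float64(0.88), np.float64(1.41), np.float64(-0.98), np.float64(2.02), np.float64(-0.68))}
5 -90 end set()
25 0 pre {(np.float64(0.54), np.float64(0.71), np.float64(1.45), np.float64(-0.8), np.float64(1.81), np.float64(0.85))}
25 0 end {(np.float64(0.16), np.float64(0.24), np.float64(1.71), np.float64(-1.04), np.float64(1.68), np.float64(0.47))}
25 90 pre {(np.float64(0.54), np.float64(0.71), np.float64(1.45), np.float64(-0.8), np.float64(1.81), np.float64(2.43))}
25 90 end {(np.float64(0.16), np.float64(0.24), np.float64(1.71), np.float64(-1.04), np.float64(1.68), np.float64(2.04))}
25 180 pre {(np.float64(0.54), np.float64(0.71), np.float64(1.45), n
[... 491 characters left out ...]
oat64(1.63), np.float64(-0.76), np.float64(1.57), np.float64(0.29))}
45 90 pre {(np.float64(0.47), np.float64(0.54), np.float64(1.53), np.float64(-0.61), np.float64(1.59), np.float64(2.34))}
45 90 end {(np.float64(0.05), np.float64(0.14), np.float64(1.63), np.float64(-0.76), np.float64(1.57), np.float64(1.86))}
45 180 pre {(np.float64(0.47), np.float64(0.54), np.float64(1.53), np.float64(-0.61), np.float64(1.59), np.float64(-2.37))}
45 180 end set()
45 -90 pre {(np.float64(0.47), np.float64(0.54), np.float64(1.53), np.float64(-0.61), np.float64(1.59), np.float64(-0.8))}
45 -90 end {(np.float64(0.05), np.float64(0.14), np.float64(1.63), np.float64(-0.76), np.float64(1.57), np.float64(-1.28))}
```

```bash
cat >> fk.py <<'E'
def tcp_for_corner(x,z,al,y=0):
    M=tool(al); return b2w(x,y,z)-11*M[:,2]+8*M[:,0], M
E
python3 - <<'E'
from fk import *
al=np.radians(35); s=read_state(); q=s["joints"]
pts=[(-150,128),(-88,128)]+[(74-162*np.cos(f),152+162*np.sin(f)) for f in np.arange(0,1.85,.15)]
prev=s["eef_pos"]
for x,z in pts:
    T,M=tcp_for_corner(x,z,al); q,err=ik(T,M,q)
    print(round(x),round(z),T.round(),(T-prev).round(1),q.round(2),round(err,4)); prev=T
print(togo(T,M)[1])
E
```

```text
-150 128 [493. 116. 128.] [ 144.2 -264.2  -91.7] [ 0.52  0.65  1.47 -0.7   1.71  0.83] 0.0
-88 128 [483.  55. 128.] [ -9.4 -61.3   0. ] [ 0.44  0.57  1.6  -0.75  1.62  0.81] 0.0
-88 152 [483.  55. 152.] [ 0.  0. 24.] [ 0.44  0.54  1.59 -0.75  1.66  0.78] 0.0
-86 176 [483.  53. 176.] [-0.3 -1.8 24.2] [ 0.44  0.51  1.57 -0.76  1.69  0.75] 0.0
-81 200 [482.  48. 200.] [-0.8 -5.4 23.7] [ 0.43  0.47  1.56 -0.77  1.72  0.71] 0.0
-72 222 [481.  39. 222.] [-1.3 -8.8 22.6] [ 0.42  0.44  1.55 -0.78  1.74  0.68] 0.0
-60 243 [479.  27. 243.] [ -1.8 -12.   21. ] [ 0.4   0.41  1.55 -0.79  1.75  0.64] 0.0
-45 262 [477.  12. 262.] [ -2.3 -15.   19. ] [ 0.37  0.37  1.55 -0.81  1.76  0.6 ] 0.0
-27 279 [474.  -6. 279.] [ -2.7 -17.6  16.5] [ 0.35  0.34  1.56 -0.82  1.76  0.56] 0.0
-7 293 [471. -26. 292.] [ -3.  -19.9  13.6] [ 0.31  0.3   1.57 -0.84  1.75  0.52] 0.0
15 303 [468. -47. 303.] [ -3.3 -21.7  10.5] [ 0.28  0.27  1.59 -0.86  1.74  0.49] 0.0
39 310 [464. -70. 310.] [ -3.5 -23.    7.1] [ 0.24  0.24  1.6  -0.87  1.71  0.45] 0.0
63 314 [461. -94. 313.] [ -3.6 -23.7   3.5] [ 0.19  0.22  1.63 -0.89  1.68  0.42] 0.0
87 313 [ 457. -118.  313.] [ -3.7 -24.   -0.1] [ 0.15  0.2   1.65 -0.9   1.65  0.4 ] 0.0
111 310 [ 453. -142.  310.] [ -3.6 -23.7  -3.7] [ 0.1   0.18  1.68 -0.92  1.6   0.38] 0.0
[-0.31329349 -0.25932945 -0.58263246]
```

Emit:
{"op": "arm_command", "data": {
  "deltas": [
    {"xyz": [0.024,-0.044,-0.01],"turn": [-0.052,-0.043,-0.097]},
    {"xyz": [0.024,-0.044,-0.01],"turn": [-0.052,-0.043,-0.097]},
    {"xyz": [0.024,-0.044,-0.01],"turn": [-0.052,-0.043,-0.097]},
    {"xyz": [0.024,-0.044,-0.015],"turn": [-0.052,-0.043,-0.097]},
    {"xyz": [0.024,-0.044,-0.02],"turn": [-0.052,-0.043,-0.097]},
    {"xyz": [0.024,-0.044,-0.027],"turn": [-0.052,-0.043,-0.097]},
    {"xyz": [0,0,0]},
    {"xyz": [0,0,0]}
  ]
}}

```text
validation failed for argument at $.de...
```

```bash
python3 - <<'E'
from fk import *
s=read_state(); print(s["clock"],s["joints"].round(2),s["eef_pos"].round(1),s["finger_gap"]); T,M=tcp_for_corner(-150,128,np.radians(35)); print(*togo(T,M)); print(w2b(s["eef_pos"]))
for n in("scene","top"):
    c=camera(n); im=c["color"][:,:,::-1].copy(); cv2.imwrite(f"pics/{n}1.png",im)
    p=proj(c,[s["eef_pos"]+M[:,2]*11]); print(n,p)
E
```

```text
0.975 [ 0.99  0.51  1.31 -0.44  1.8   0.45] [348.4 380.5 219.5] 47.18903425309232
[ 0.14415765 -0.26422727 -0.09172254] [-0.31329349 -0.25932945 -0.58263246]
[-403.0281231  -182.40423778  219.47866388]
scene [[554.20587494 152.07060191]]
top [[ 78.66648996 369.50744324]]
```

View pics/scene1.png

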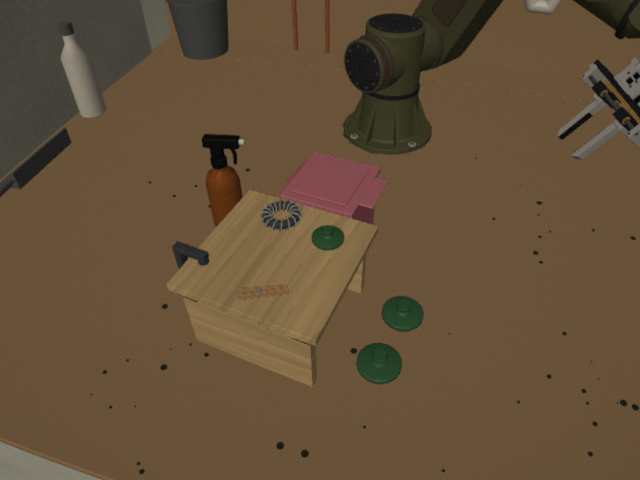

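View pics/top1.png

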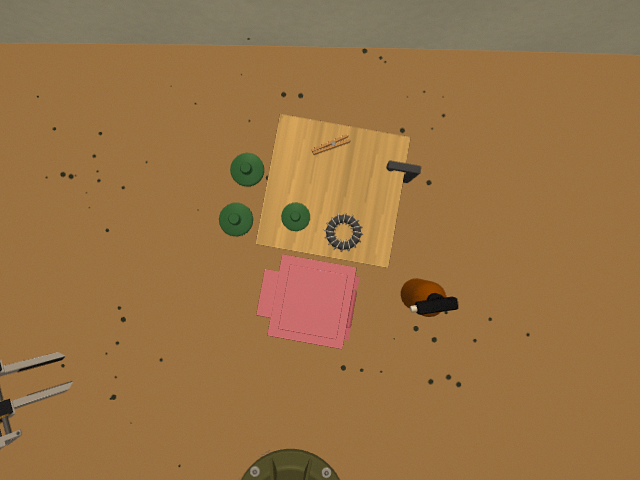

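The move was refused because rows need both fields. The arm hasn't moved; in the top view the fingers are at about (70,370). I'll send it again with "turn" in every row.

Emit:
{"op": "arm_command", "data": {
  "deltas": [
    {"xyz": [0.024,-0.044,-0.01],"turn": [-0.052,-0.043,-0.097]},
    {"xyz": [0.024,-0.044,-0.01],"turn": [-0.052,-0.043,-0.097]},
    {"xyz": [0.024,-0.044,-0.01],"turn": [-0.052,-0.043,-0.097]},
    {"xyz": [0.024,-0.044,-0.015],"turn": [-0.052,-0.043,-0.097]},
    {"xyz": [0.024,-0.044,-0.02],"turn": [-0.052,-0.043,-0.097]},
    {"xyz": [0.024,-0.044,-0.027],"turn": [-0.052,-0.043,-0.097]},
    {"xyz": [0.0,0.0,0.0],"turn": [0.0,0.0,0.0]},
    {"xyz": [0.0,0.0,0.0],"turn": [0.0,0.0,0.0]}
  ]
}}

```text
clock: 2.08
eef_pos: [491.9, 117.8, 127.3]
eef_rot: [-3.135, 0.952, 1.431]
wrist_force: [0.3, 0.4, -0.2]
finger_gap: 0.1
```

```bash
python3 - <<'E'
from fk import *
s=read_state(); print(s["clock"],s["joints"].round(2),s["eef_pos"].round(1),s["finger_gap"]); T,M=tcp_for_corner(-150,128,np.radians(35)); print(*togo(T,M)); print(w2b(s["eef_pos"]))
for n in("scene","top"):
    c=camera(n); im=c["color"][:,:,::-1].copy(); cv2.imwrite(f"pics/{n}2.png",im)
    p=proj(c,[s["eef_pos"]+M[:,2]*11]); print(n,p)
E
```

```text
2.075 [ 0.52  0.67  1.43 -0.7   1.71  0.82] [491.9 117.8 127.3] 0.14479150642444102
[ 0.00074295 -0.00155371  0.00041039] [-0.00799169 -0.00275249 -0.00591398]
[-165.02298599   -0.96905256  127.34573154]
scene [[404.20834277 213.10034216]]
top [[236.98746087 287.58244668]]
```

View pics/scene2.png

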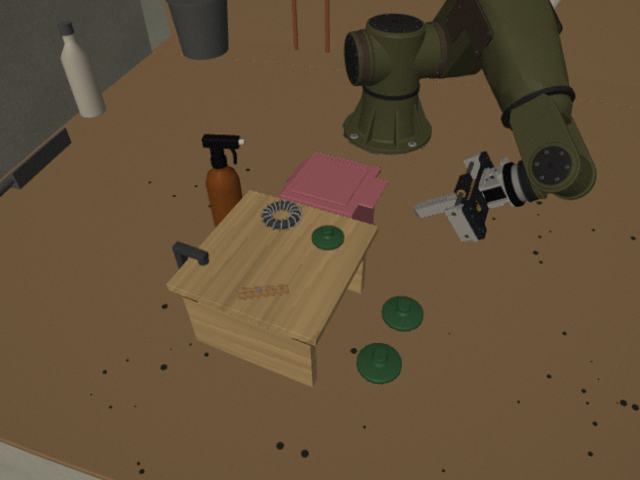

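View pics/top2.png

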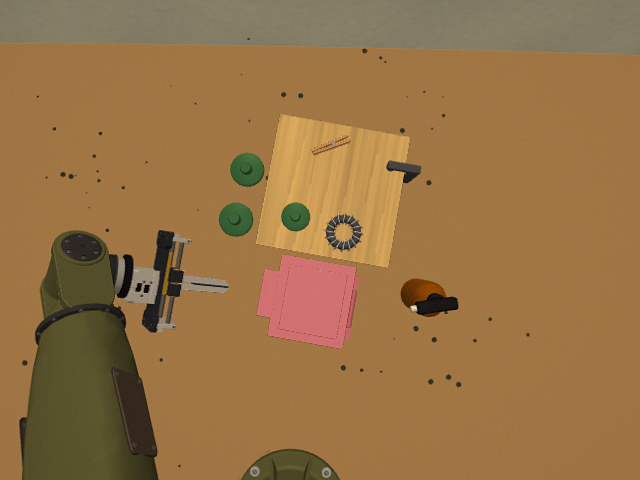

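In the pictures the fingertip is at (228,287) in top and (416,211) in scene. Both fall short of my prediction, so I'll triangulate it.

```bash
python3 - <<'E'
from fk import *
a=cv2.imread("pics/top2.png")[230:345,140:300]; b=cv2.imread("pics/scene2.png")[140:260,360:560]
cv2.imwrite("pics/t2c.png",cv2.resize(a,None,fx=5,fy=5,interpolation=0)); cv2.imwrite("pics/s2c.png",cv2.resize(b,None,fx=4,fy=4,interpolation=0))
c=camera("top");s=camera("scene");st=read_state()
o1,d1=ray(c,[(228,287)]);o2,d2=ray(s,[(416,211)]); P,er=two(o1,d1[0],o2,d2[0]); print(P,er,w2b(P)); print(st["clock"],st["eef_pos"],w2b(st["eef_pos"]), "in tool",cur(st)[1].inv().apply(P-st["eef_pos"]))
E
```

```text
[491.50247446 127.69913894 130.75934996] 5.476217888704287 [-174.77715577   -2.82211817  130.75934996]
2.275 [491.88600419 118.08003628 127.77217324] [-165.32627035   -0.9904534   127.77217324] in tool [ 3.0458368  -1.77931308 -9.44215965]
```

View pics/t2c.png

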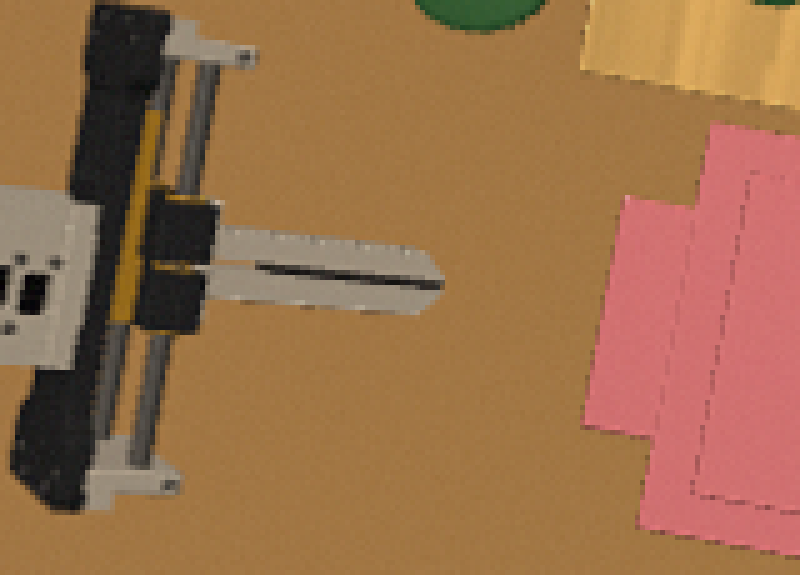

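View pics/s2c.png

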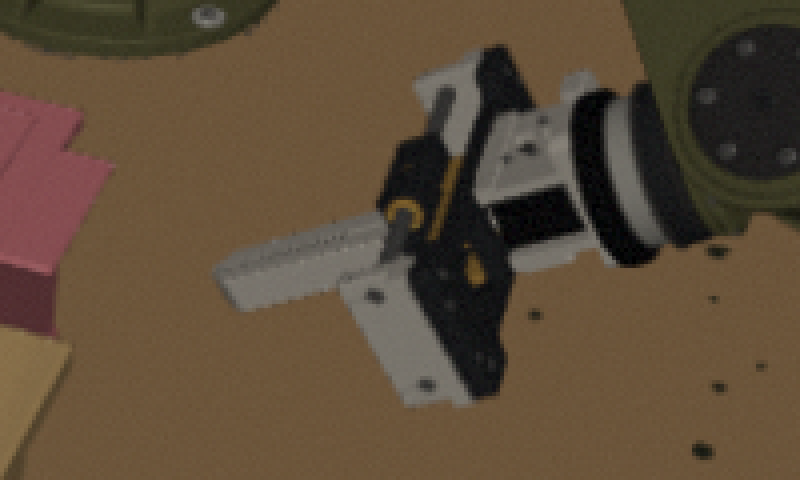

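```bash
python3 - <<'E'
from fk import *
st=read_state(); p,r=cur(st)
for n in("top","scene"):
    c=camera(n)
    print(n,"base",proj(c,[[0,0,0],[0,0,177]]).round(1).tolist())
    for z in (11,0,-8,-86): print(z,proj(c,[p+r.apply([0,0,z]),p+r.apply([-8,0,z]),p+r.apply([8,0,z])]).round(1).tolist())
    # wrist centre
    print("wc",proj(c,[p+r.apply([0,0,-282])]).round(1).tolist())
E
```

```text
top base [[290.1, 504.9], [284.6, 559.5]]
11 [[236.8, 287.6], [238.5, 288.2], [235.1, 286.9]]
0 [[231.8, 287.1], [233.4, 287.7], [230.1, 286.4]]
-8 [[228.1, 286.7], [229.7, 287.3], [226.4, 286.1]]
-86 [[189.9, 282.8], [191.3, 283.5], [188.4, 282.2]]
wc [[73.4, 271.0]]
scene base [[386.1, 128.8], [391.0, 70.0]]
11 [[404.4, 213.0], [402.4, 209.8], [406.4, 216.2]]
0 [[409.3, 211.7], [407.3, 208.4], [411.3, 214.9]]
-8 [[412.9, 210.7], [410.9, 207.4], [414.9, 213.9]]
-86 [[449.9, 200.6], [448.0, 197.1], [451.9, 204.0]]
wc [[561.1, 170.3]]
```

```bash
python3 - <<'E'
from fk import *
for n in("top","scene"):
    c=camera(n); im=c["color"][:,:,::-1]; old=cv2.imread(f"pics/{n}2.png")
    d=cv2.absdiff(im,old).max(2); ys,xs=np.where(d>40); print(n,len(xs),(xs.min(),xs.max(),ys.min(),ys.max()) if len(xs) else None)
    cv2.imwrite(f"pics/{n}3.png",im)
a=cv2.imread("pics/top3.png")[230:345,140:300]; b=cv2.imread("pics/scene3.png")[140:260,360:560]
cv2.imwrite("pics/t3c.png",cv2.resize(a,None,fx=5,fy=5,interpolation=0)); cv2.imwrite("pics/s3c.png",cv2.resize(b,None,fx=4,fy=4,interpolation=0))
print(read_state()["clock"])
E
```

```text
top 136 (np.int64(19), np.int64(191), np.int64(232), np.int64(473))
scene 1 (np.int64(512), np.int64(512), np.int64(204), np.int64(204))
2.475
```

View pics/t3c.png

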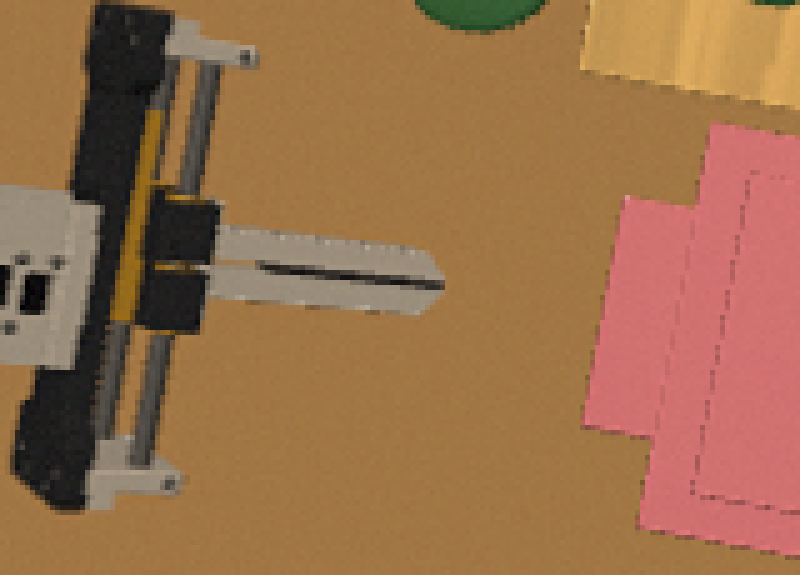

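View pics/s3c.png

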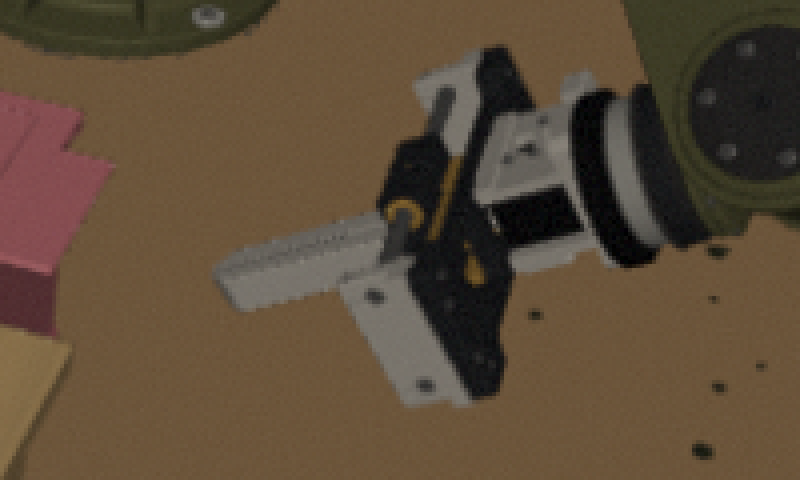

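```bash
python3 - <<'E'
from fk import *
p=np.array([247.87,490.67,193.48]); r=R.from_euler("xyz",[-3.14044098,-7.7e-5,2.67379523])
for n in("top","scene"):
    c=camera(n)
    for z in(11,-8):
        print(n,z,proj(c,[p+r.apply([x,y,z]) for y in(-59,-47,47,59) for x in (-8,8)]).round(1).tolist())
a=cv2.imread("pics/top0.png")[380:480,0:100]; b=cv2.imread("pics/scene0.png")[40:170,540:640]
cv2.imwrite("pics/c0.png",np.hstack([cv2.resize(a,(400,400),interpolation=0),cv2.resize(b,(400,520),interpolation=0)[:400]*0+cv2.resize(b,(400,520),interpolation=0)[120:]]))
E
```

```text
top 11 [[51.4, 429.4], [47.3, 437.2], [45.8, 426.3], [41.7, 434.0], [2.2, 401.8], [-1.9, 409.5], [-3.3, 398.7], [-7.5, 406.4]]
top -8 [[45.2, 433.6], [40.9, 441.5], [39.4, 430.3], [35.2, 438.3], [-5.2, 405.2], [-9.4, 413.1], [-10.9, 402.0], [-15.1, 409.9]]
scene 11 [[575.3, 138.2], [577.9, 135.2], [580.7, 140.3], [583.3, 137.3], [624.4, 157.8], [626.7, 154.5], [630.2, 160.1], [632.4, 156.8]]
scene -8 [[578.1, 130.5], [580.8, 127.6], [583.6, 132.6], [586.2, 129.7], [627.9, 150.0], [630.1, 146.8], [633.8, 152.3], [635.9, 149.1]]
```

View pics/c0.png

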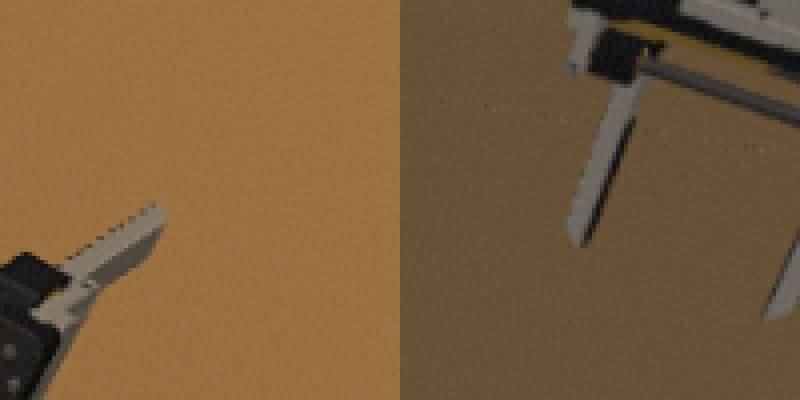

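```bash
python3 - <<'E'
from fk import *
c=camera("wrist"); m=np.linalg.inv(c["mount"]); print(read_state()["clock"])
K=np.array([[c["fx"],0,c["cx"]],[0,c["fy"],c["cy"]],[0,0,1]])
for z in(11,1,-8,-17):
    P=np.array([[x,y,z] for y in(-47,47,59) for x in(-8,8)],float); Q=P@m[:3,:3].T+m[:3,3]
    print(z,cv2.projectPoints(Q,np.zeros(3),np.zeros(3),K,np.array([c["k1"],0,0,0]))[0].reshape(-1,2).round().tolist())
a=cv2.imread("pics/wrist0.png")[240:420,180:480]; cv2.imwrite("pics/w0c.png",cv2.resize(a,None,fx=2.6,fy=2.6))
cv2.imwrite("pics/w3.png",c["color"][:,:,::-1])
E
```

```text
2.625
11 [[241.0, 288.0], [240.0, 262.0], [404.0, 288.0], [406.0, 262.0], [425.0, 288.0], [427.0, 262.0]]
1 [[237.0, 295.0], [236.0, 268.0], [408.0, 295.0], [410.0, 268.0], [430.0, 295.0], [432.0, 268.0]]
-8 [[234.0, 302.0], [232.0, 274.0], [412.0, 302.0], [414.0, 274.0], [434.0, 302.0], [437.0, 274.0]]
-17 [[230.0, 310.0], [228.0, 280.0], [416.0, 310.0], [418.0, 280.0], [439.0, 310.0], [442.0, 280.0]]
```

View pics/w0c.png

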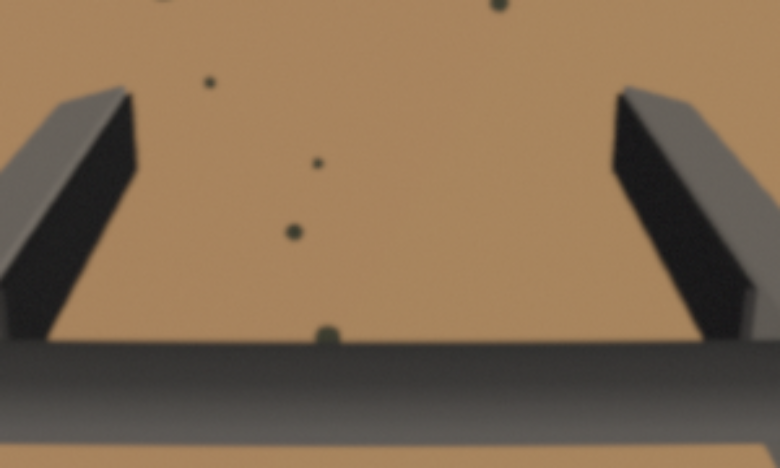

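View pics/w3.png

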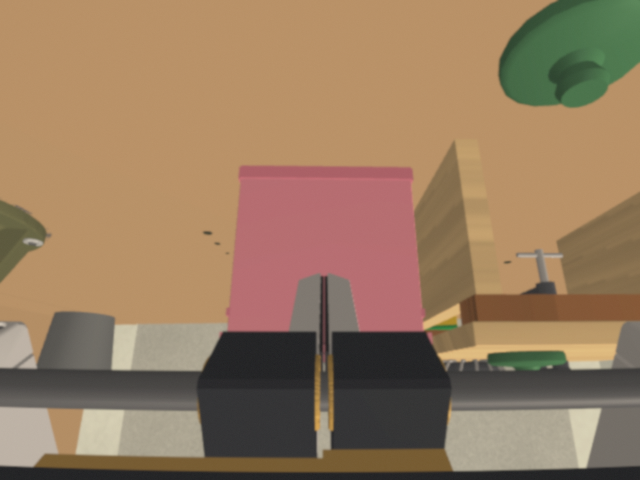

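All three cameras put the fingertips about 9 mm behind the TCP, not 11 mm ahead. I'll use the seen tip and choose an insertion depth that is also clear of the wall if the stated value is right.

```bash
cat >> fk.py <<'E'
TIP=-9
def tcp_for_corner(x,z,al,y=0):
    M=tool(al); return b2w(x,y,z)-TIP*M[:,2]+8*M[:,0], M
E
python3 - <<'E'
from fk import *
al=np.radians(35); s=read_state(); q=s["joints"]
pts=[(-91,128)]+[(74-165*np.cos(f),152+165*np.sin(f)) for f in np.arange(0,1.85,.15)]
prev=s["eef_pos"]
for x,z in pts:
    T,M=tcp_for_corner(x,z,al); q,err=ik(T,M,q)
    print(round(x),round(z),T.round(),(T-prev).round(1),q.round(2),round(err,4)); prev=T
print(togo(T,M)[1])
E
```

```text
-91 128 [481.  42. 116.] [-10.8 -75.3 -10.8] [ 0.42  0.57  1.63 -0.76  1.59  0.82] 0.0
-91 152 [481.  42. 140.] [ 0.  0. 24.] [ 0.42  0.54  1.62 -0.76  1.62  0.79] 0.0
-89 177 [481.  40. 165.] [-0.3 -1.8 24.7] [ 0.42  0.5   1.61 -0.77  1.66  0.76] 0.0
-84 201 [480.  34. 189.] [-0.8 -5.5 24.1] [ 0.41  0.47  1.59 -0.77  1.68  0.72] 0.0
-75 224 [479.  25. 212.] [-1.4 -9.  23. ] [ 0.4   0.43  1.59 -0.78  1.7   0.68] 0.0
-62 245 [477.  13. 233.] [ -1.9 -12.3  21.4] [ 0.38  0.4   1.59 -0.8   1.72  0.64] 0.0
-47 264 [475.  -2. 253.] [ -2.3 -15.3  19.3] [ 0.35  0.36  1.59 -0.81  1.73  0.6 ] 0.0
-29 281 [472. -20. 270.] [ -2.7 -18.   16.8] [ 0.32  0.33  1.59 -0.83  1.73  0.56] 0.0
-8 295 [469. -40. 283.] [ -3.1 -20.2  13.9] [ 0.29  0.29  1.6  -0.85  1.72  0.52] 0.0
14 306 [465. -62. 294.] [ -3.4 -22.1  10.7] [ 0.25  0.26  1.62 -0.86  1.7   0.49] 0.0
38 313 [462. -86. 301.] [ -3.6 -23.4   7.2] [ 0.21  0.23  1.64 -0.88  1.68  0.45] 0.0
62 317 [ 458. -110.  305.] [ -3.7 -24.2   3.6] [ 0.16  0.21  1.66 -0.9   1.65  0.42] 0.0
87 316 [ 454. -134.  305.] [ -3.7 -24.4  -0.1] [ 0.12  0.19  1.68 -0.91  1.61  0.4 ] 0.0
111 313 [ 451. -158.  301.] [ -3.7 -24.2  -3.8] [ 0.07  0.17  1.71 -0.93  1.56  0.38] 0.0
[-0.00531127 -0.00242467 -0.00427188]
```

Emit:
{"op": "arm_command", "data": {
  "deltas": [
    {"xyz": [-0.001,-0.005,-0.008],"turn": [0.0,0.0,0.0]},
    {"xyz": [-0.003,-0.018,-0.003],"turn": [0.0,0.0,0.0]},
    {"xyz": [-0.003,-0.018,0.0],"turn": [0.0,0.0,0.0]},
    {"xyz": [-0.002,-0.018,0.0],"turn": [0.0,0.0,0.0]},
    {"xyz": [-0.002,-0.016,0.0],"turn": [0.0,0.0,0.0]},
    {"xyz": [0.0,0.0,0.0],"turn": [0.0,0.0,0.0]}
  ]
}}

```text
clock: 3.38
eef_pos: [480.8, 41.0, 116.1]
eef_rot: [-3.136, 0.955, 1.427]
wrist_force: [0.2, 0.4, -0.0]
finger_gap: 0.5
```

```bash
python3 - <<'E'
from fk import *
s=read_state(); print(s["eef_pos"].round(1),w2b(s["eef_pos"]).round(1),s["wrist_force"])
c=camera("scene"); cv2.imwrite("pics/s4.png",cv2.resize(c["color"][130:280,260:460,::-1],None,fx=4,fy=4,interpolation=0))
c=camera("wrist"); cv2.imwrite("pics/w4.png",c["color"][:,:,::-1])
E
```

```text
[480.8  41.  116.1] [-87.4  -0.3 116.1] [ 0.18138038  0.43236655 -0.00517416]
```

View pics/s4.png

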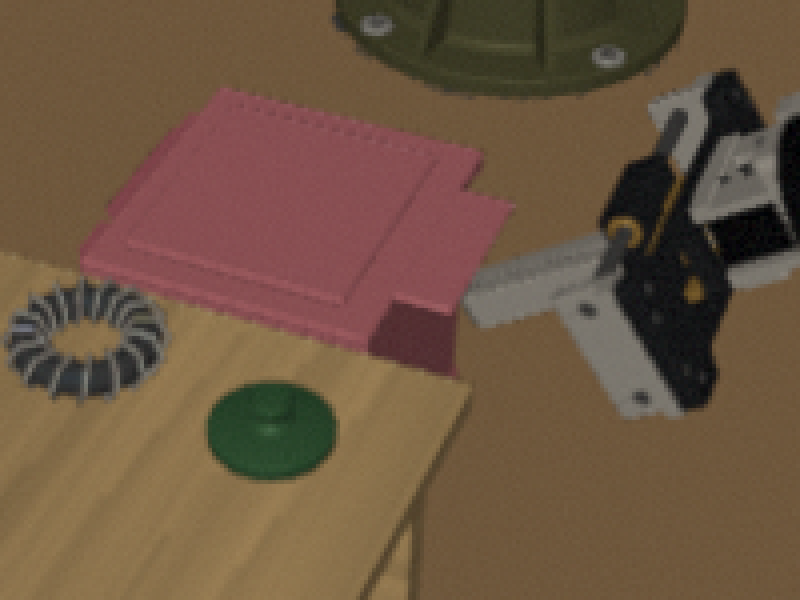

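View pics/w4.png

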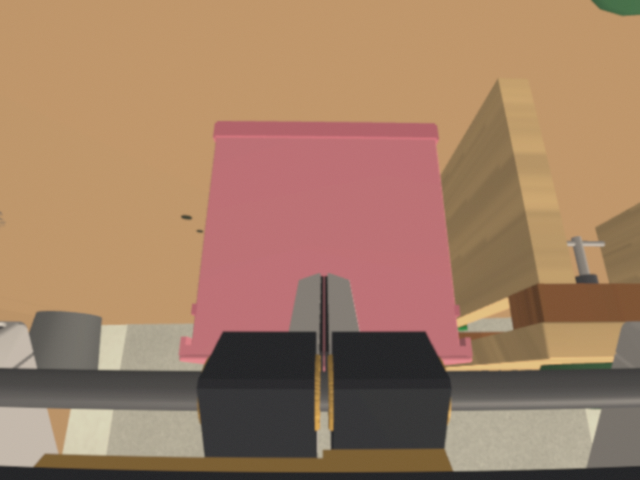

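```bash
python3 - <<'E'
from fk import *
s=read_state(); p,r=cur(s); c=camera("scene")
for t in(11,0,-9,-18,-25): print(t,w2b(p+r.apply([-8,0,t])).round(1),((proj(c,[p+r.apply([-8,0,t]),p+r.apply([8,0,t]),p+r.apply([-8,12,t]),p+r.apply([8,12,t])])-[260,130])*4).round().tolist())
print("lip", ((proj(c,[b2w(-104,y,z) for y in(-45,0,45) for z in (153,157)])-[260,130])*4).round().tolist())
t=camera("top"); cv2.imwrite("pics/t5.png",cv2.resize(t["color"][230:345,160:320,::-1],None,fx=5,fy=5,interpolation=0))
for u in(11,0,-9,-18): print(u,((proj(t,[p+r.apply([-8,y,u]) for y in(-12,0,12)])-[160,230])*5).round().tolist())
E
```

```text
11 [-7.500e+01 -1.000e-01  1.163e+02] [[416.0, 298.0], [433.0, 323.0], [408.0, 313.0], [425.0, 338.0]]
0 [-8.390e+01 -1.000e-01  1.227e+02] [[434.0, 293.0], [451.0, 318.0], [426.0, 308.0], [443.0, 333.0]]
-9 [-9.130e+01 -1.000e-01  1.279e+02] [[449.0, 288.0], [466.0, 314.0], [441.0, 303.0], [457.0, 329.0]]
-18 [-9.860e+01 -1.000e-01  1.331e+02] [[464.0, 284.0], [481.0, 309.0], [456.0, 299.0], [473.0, 324.0]]
-25 [-104.3   -0.2  137.1] [[476.0, 280.0], [492.0, 306.0], [468.0, 295.0], [484.0, 321.0]]
lip [[507.0, 201.0], [508.0, 195.0], [477.0, 254.0], [478.0, 248.0], [445.0, 311.0], [446.0, 304.0]]
11 [[581.0, 349.0], [586.0, 319.0], [591.0, 289.0]]
0 [[557.0, 346.0], [562.0, 317.0], [568.0, 287.0]]
-9 [[538.0, 345.0], [543.0, 315.0], [548.0, 285.0]]
-18 [[518.0, 343.0], [523.0, 313.0], [528.0, 283.0]]
```

View pics/t5.png

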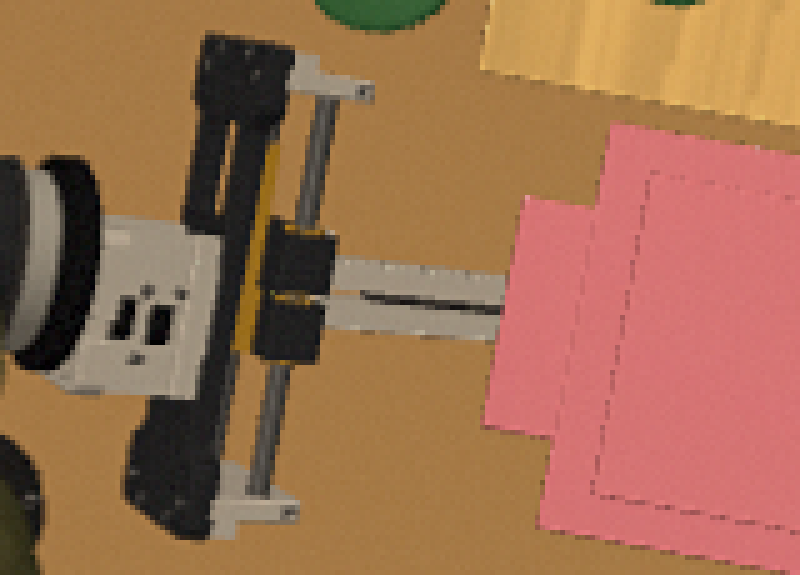

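The top view shows the fingertips going under the lip edge, near (503,310) in the crop. Next I'll go 4 mm deeper and start lifting.

Emit:
{"op": "arm_command", "data": {
  "deltas": [
    {"xyz": [-0.001,-0.004,0.0],"turn": [0.0,0.0,0.0]},
    {"xyz": [0.0,0.0,0.008],"turn": [0.0,0.0,0.0]},
    {"xyz": [0.0,0.0,0.008],"turn": [0.0,0.0,0.0]},
    {"xyz": [0.0,0.0,0.008],"turn": [0.0,0.0,0.0]},
    {"xyz": [0.0,0.0,0.012],"turn": [0.0,0.0,0.0]},
    {"xyz": [0.0,-0.002,0.012],"turn": [0.0,0.0,0.0]},
    {"xyz": [0.0,0.0,0.0],"turn": [0.0,0.0,0.0]}
  ]
}}

```text
clock: 4.45
eef_pos: [480.3, 35.9, 165.1]
eef_rot: [-3.139, 0.954, 1.425]
wrist_force: [0.6, 0.6, -0.2]
finger_gap: 0.2
```

```bash
python3 - <<'E'
from fk import *
s=read_state(); print(s["eef_pos"].round(1),w2b(s["eef_pos"]).round(1),s["wrist_force"])
c=camera("scene"); cv2.imwrite("pics/s6.png",cv2.resize(c["color"][100:280,260:460,::-1],None,fx=3.3,fy=3.3,interpolation=0))
E
```

```text
[480.3  35.9 165.1] [-82.4  -0.  165.1] [ 0.64931086  0.63794624 -0.24591714]
```

View pics/s6.png

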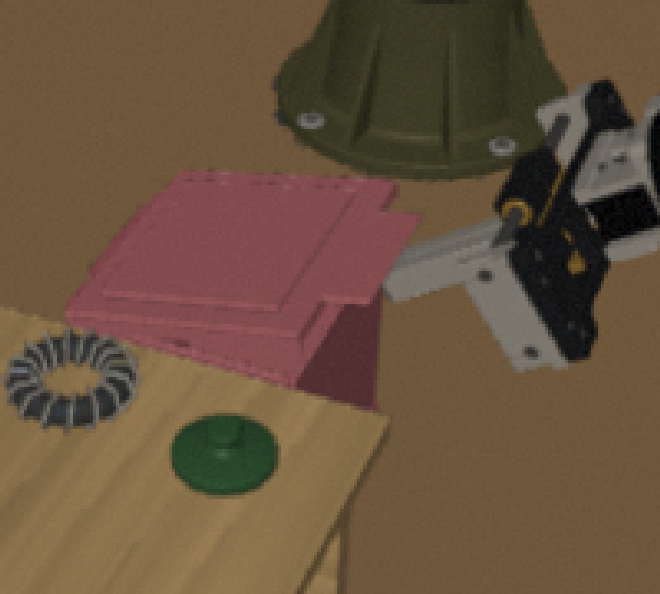

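The lid is lifting: its lip is visibly raised on the fingers. I'll carry on along the arc.

Emit:
{"op": "arm_command", "data": {
  "deltas": [
    {"xyz": [-0.0005,-0.0025,0.012],"turn": [0.0,0.0,0.0]},
    {"xyz": [-0.0005,-0.003,0.012],"turn": [0.0,0.0,0.0]},
    {"xyz": [-0.0005,-0.004,0.0115],"turn": [0.0,0.0,0.0]},
    {"xyz": [-0.001,-0.005,0.0115],"turn": [0.0,0.0,0.0]},
    {"xyz": [-0.001,-0.006,0.011],"turn": [0.0,0.0,0.0]},
    {"xyz": [-0.001,-0.0065,0.0105],"turn": [0.0,0.0,0.0]},
    {"xyz": [-0.001,-0.0075,0.01],"turn": [0.0,0.0,0.0]},
    {"xyz": [-0.001,-0.008,0.0095],"turn": [0.0,0.0,0.0]},
    {"xyz": [-0.0015,-0.009,0.0085],"turn": [0.0,0.0,0.0]},
    {"xyz": [-0.0015,-0.0095,0.008],"turn": [0.0,0.0,0.0]},
    {"xyz": [0.0,0.0,0.0],"turn": [0.0,0.0,0.0]}
  ]
}}

```text
clock: 5.88
eef_pos: [470.5, -25.7, 269.2]
eef_rot: [-3.138, 0.955, 1.426]
wrist_force: [0.2, 0.9, -0.3]
finger_gap: 0.4
```

```bash
python3 - <<'E'
from fk import *
s=read_state(); p,r=cur(s);print(s["eef_pos"].round(1),w2b(s["eef_pos"]).round(1),s["wrist_force"],"corner",w2b(p+r.apply([-8,0,-9])))
c=camera("scene"); cv2.imwrite("pics/s7.png",cv2.resize(c["color"][60:280,240:460,::-1],None,fx=2.7,fy=2.7,interpolation=0))
E
```

```text
[470.5 -25.7 269.2] [-20.   -0.5 269.2] [ 0.18135355  0.9271336  -0.33340649] corner [-22.71261112  -0.45400259 280.89561135]
```

View pics/s7.png

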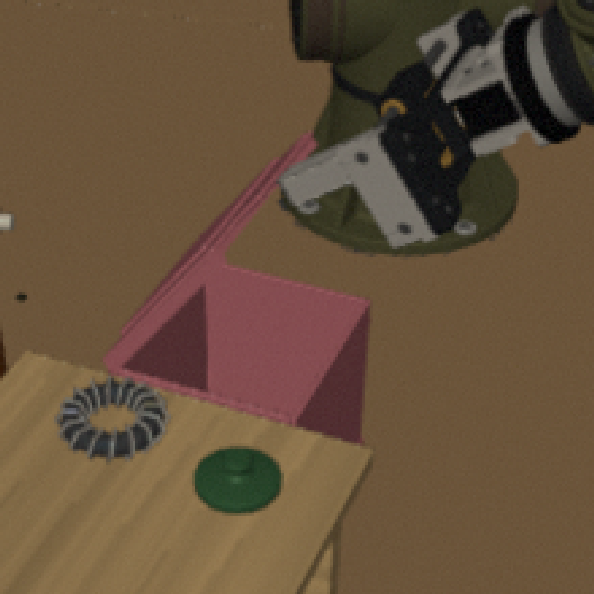

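The lid is at about 55° on the fingertips. I'll keep going past upright.

Emit:
{"op": "arm_command", "data": {
  "deltas": [
    {"xyz": [-0.0015,-0.01,0.007],"turn": [0.0,0.0,0.0]},
    {"xyz": [-0.0015,-0.0105,0.0065],"turn": [0.0,0.0,0.0]},
    {"xyz": [-0.0015,-0.011,0.0055],"turn": [0.0,0.0,0.0]},
    {"xyz": [-0.002,-0.011,0.005],"turn": [0.0,0.0,0.0]},
    {"xyz": [-0.002,-0.0115,0.004],"turn": [0.0,0.0,0.0]},
    {"xyz": [-0.002,-0.012,0.003],"turn": [0.0,0.0,0.0]},
    {"xyz": [-0.002,-0.012,0.0015],"turn": [0.0,0.0,0.0]},
    {"xyz": [-0.002,-0.012,0.0],"turn": [0.0,0.0,0.0]},
    {"xyz": [-0.002,-0.012,0.0],"turn": [0.0,0.0,0.0]},
    {"xyz": [-0.002,-0.012,-0.001],"turn": [0.0,0.0,0.0]},
    {"xyz": [0.0,0.0,0.0],"turn": [0.0,0.0,0.0]}
  ]
}}

```text
clock: 7.3
eef_pos: [451.7, -139.8, 300.0]
eef_rot: [-3.136, 0.955, 1.427]
wrist_force: [-0.0, 0.8, 0.0]
finger_gap: 0.8
```

```bash
python3 - <<'E'
from fk import *
s=read_state(); p,r=cur(s);print(s["eef_pos"].round(1),w2b(s["eef_pos"]).round(1),s["wrist_force"],"corner",w2b(p+r.apply([-8,0,-9])))
c=camera("scene"); cv2.imwrite("pics/s8.png",cv2.resize(c["color"][60:280,200:420,::-1],None,fx=2.7,fy=2.7,interpolation=0))
E
```

```text
[ 451.7 -139.8  300. ] [ 95.7  -1.8 300. ] [-0.01884653  0.79652597  0.0251181 ] corner [ 92.94318103  -1.76447207 311.70027949]
```

View pics/s8.png

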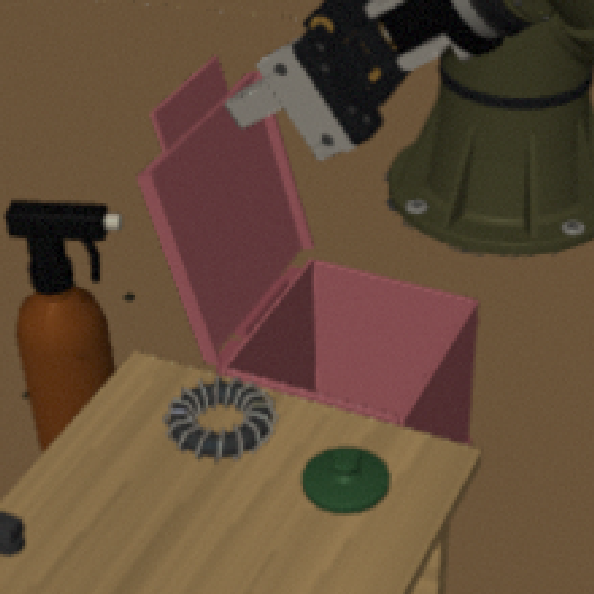

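The lid is past upright and leaning back. I'll retreat and check that it stays.

Emit:
{"op": "arm_command", "data": {
  "deltas": [
    {"xyz": [0.003,0.025,0.01],"turn": [0.0,0.0,0.0]},
    {"xyz": [0.005,0.035,0.015],"turn": [0.0,0.0,0.0]},
    {"xyz": [0.005,0.035,0.015],"turn": [0.0,0.0,0.0]},
    {"xyz": [0.005,0.035,0.01],"turn": [0.0,0.0,0.0]},
    {"xyz": [0.0,0.0,0.0],"turn": [0.0,0.0,0.0]}
  ],
  "gripper": 0.66
}}

```text
clock: 7.98
eef_pos: [470.6, -7.1, 350.2]
eef_rot: [-3.137, 0.955, 1.43]
wrist_force: [-0.3, -0.5, -0.7]
finger_gap: 31.7
```

```bash
python3 - <<'E'
from fk import *
s=read_state(); p,r=cur(s);print(s["clock"],s["eef_pos"].round(1),s["wrist_force"],s["finger_gap"])
c=camera("scene"); cv2.imwrite("pics/s9.png",cv2.resize(c["color"][40:260,180:400,::-1],None,fx=2.7,fy=2.7,interpolation=0))
# hinge & lid-edge far corner projection for several angles (lid far front corner x=150 from hinge,y=75)
for th in(1.6,1.7,1.8,1.95): print(th,((proj(c,[b2w(74-178*np.cos(th),45,152+178*np.sin(th)),b2w(74-178*np.cos(th),-45,152+178*np.sin(th))])-[180,40])*2.7).round().tolist())
d=.456*xh-.890*yh; d/=np.linalg.norm(d)
yt=np.array([-d[1],d[0],0]); z=np.array([0,0,-1.]); M=np.c_[np.cross(yt,z),yt,z]; print("d",d,"M",M.round(2))
S=np.array([631,-6.5,0]); T=S-50*d; q=s["joints"]
for zz in(300,175,152):
    T[2]=zz; q1,err=ik(T,M,np.array([0,.5,1.4,0,1.2,1.2])); print(T.round(),q1.round(2),err,[v.round(3) for v in togo(T,M)])
E
```

```text
7.975 [470.6  -7.1 350.2] [-0.32348617 -0.47987936 -0.70230241] 31.698569638842322
1.6 [[258.0, 167.0], [320.0, 107.0]]
1.7 [[233.0, 164.0], [296.0, 105.0]]
1.8 [[210.0, 163.0], [274.0, 105.0]]
1.95 [[177.0, 167.0], [242.0, 109.0]]
d [-0.94863559 -0.31637086  0.        ] M [[ 0.95  0.32  0.  ]
 [ 0.32 -0.95  0.  ]
 [ 0.    0.   -1.  ]]
[678.   9. 300.] [-0.04  0.61  0.83  0.    1.7   1.21] 2.2737367544323206e-15 [array([ 0.208,  0.018, -0.05 ]), array([ 0.766, -0.646, -1.016])]
[678.   9. 175.] [-0.04  0.62  1.11  0.    1.41  1.21] 3.6128595303729877e-13 [array([ 0.208,  0.018, -0.175]), array([ 0.766, -0.646, -1.016])]
[678.   9. 152.] [-0.04  0.63  1.15  0.    1.37  1.21] 2.842170943040401e-15 [array([ 0.208,  0.018, -0.198]), array([ 0.766, -0.646, -1.016])]
```

View pics/s9.png

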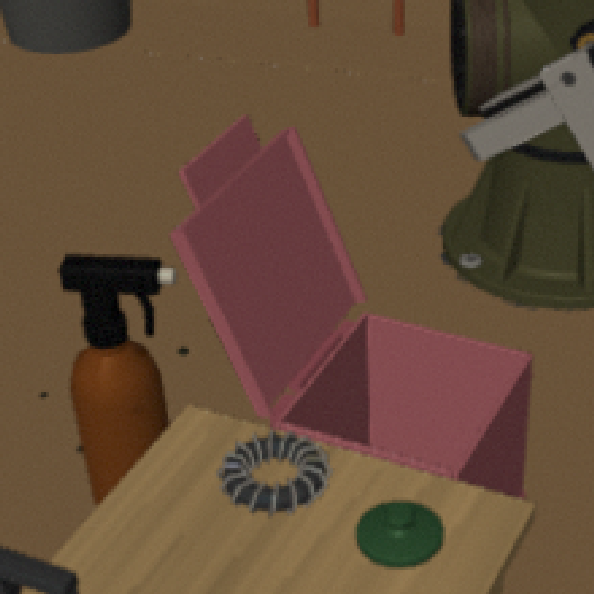

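The open lid's lip corners are at (182,170) and (247,117) in the crop. That matches about 1.93 rad, so it rests at its stop and the stopper is untouched. Now I'll move over behind the stopper with the tool down.

Emit:
{"op": "arm_command", "data": {
  "deltas": [
    {"xyz": [0.023,0.002,-0.003],"turn": [0.085,-0.072,-0.113]},
    {"xyz": [0.023,0.002,-0.003],"turn": [0.085,-0.072,-0.113]},
    {"xyz": [0.023,0.002,-0.003],"turn": [0.085,-0.072,-0.113]},
    {"xyz": [0.023,0.002,-0.003],"turn": [0.085,-0.072,-0.113]},
    {"xyz": [0.023,0.002,-0.003],"turn": [0.085,-0.072,-0.113]},
    {"xyz": [0.023,0.002,-0.003],"turn": [0.085,-0.072,-0.113]},
    {"xyz": [0.023,0.002,-0.007],"turn": [0.085,-0.072,-0.113]},
    {"xyz": [0.023,0.002,-0.01],"turn": [0.085,-0.072,-0.113]},
    {"xyz": [0.023,0.002,-0.015],"turn": [0.085,-0.072,-0.113]},
    {"xyz": [0.0,0.0,0.0],"turn": [0.0,0.0,0.0]},
    {"xyz": [0.0,0.0,0.0],"turn": [0.0,0.0,0.0]}
  ]
}}

```text
clock: 9.4
eef_pos: [676.4, 8.6, 300.5]
eef_rot: [3.14, 0.002, 0.321]
wrist_force: [-0.1, -0.4, 0.7]
finger_gap: 32.0
```

```bash
cat >> fk.py <<'E'
d=.456*xh-.890*yh; d/=np.linalg.norm(d)
yt=np.array([-d[1],d[0],0]); MD=np.c_[np.cross(yt,[0,0,-1.]),yt,[0,0,-1.]]
S=np.array([631,-6.5,0])
E
python3 - <<'E'
from fk import *
s=read_state(); print(s["clock"],s["eef_pos"].round(1),s["joints"].round(2),s["finger_gap"])
T=S-50*d; T[2]=180; print([v.round(3) for v in togo(T,MD)])
c=camera("wrist"); cv2.imwrite("pics/w10.png",c["color"][:,:,::-1])
# where is stopper in wrist
im=cv2.cvtColor(c["color"],cv2.COLOR_RGB2HSV); m=((im[...,0]>50)&(im[...,0]<90)&(im[...,1]>90)).astype(np.uint8)
for k in cv2.findContours(m,0,2)[0]:
    if cv2.contourArea(k)>300:
        e2=cv2.fitEllipse(k) ; print(e2, plane(c,[e2[0]],163,s))
E
```

```text
9.4 [676.4   8.6 300.5] [-0.04  0.56  0.91 -0.    1.67  1.21] 31.991419759739944
[array([ 0.002,  0.001, -0.121]), array([ 0.002, -0.001,  0.001])]
```

View pics/w10.png

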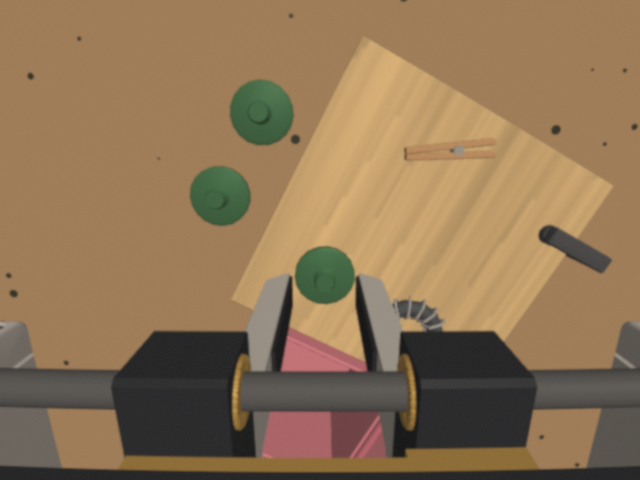

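The wrist view shows the stopper at (324,275) between the fingertip lines, with the scrubber at (418,315) to the right. I'll measure its position from here.

```bash
python3 - <<'E'
from fk import *
s=read_state(); c=camera("wrist")
P=plane(c,[(324,275)],163,s)[0]; print(P.round(1),w2b(P).round(1)); print(plane(c,[(325,283)],181,s).round(1), plane(c,[(417,322)],169,s).round(1))
p,r=cur(s); print("stopper in tool",r.inv().apply(P-p).round(1))
t=camera("top"); cv2.imwrite("pics/t10.png",t["color"][:,:,::-1])
E
```

```text
[631.5  -5.8 163. ] [-64.  155.7 163. ]
[[631.1  -6.8 181. ]] [[ 616.6 -103.4  169. ]]
stopper in tool [-47.3  -0.4 137.8]
```

Emit:
{"op": "arm_command", "data": {
  "deltas": [
    {"xyz": [0.002,0.001,-0.03],"turn": [0.0,0.0,0.0]},
    {"xyz": [0.0,0.0,-0.03],"turn": [0.0,0.0,0.0]},
    {"xyz": [0.0,0.0,-0.03],"turn": [0.0,0.0,0.0]},
    {"xyz": [0.0,0.0,-0.03],"turn": [0.0,0.0,0.0]},
    {"xyz": [0.0,0.0,0.0],"turn": [0.0,0.0,0.0]},
    {"xyz": [0.0,0.0,0.0],"turn": [0.0,0.0,0.0]}
  ]
}}

```text
clock: 10.3
eef_pos: [679.5, 10.1, 181.9]
eef_rot: [3.141, -0.002, 0.32]
wrist_force: [0.8, 0.1, 0.6]
finger_gap: 31.9
```

```bash
python3 - <<'E'
from fk import *
s=read_state(); p,r=cur(s); print(s["clock"],s["eef_pos"].round(1),s["wrist_force"].round(2))
c=camera("scene"); cv2.imwrite("pics/s11.png",cv2.resize(c["color"][130:330,220:420,::-1],None,fx=3,fy=3,interpolation=0))
for t in(11,-9): print(t,((proj(c,[p+r.apply([x,y,t]) for x in(-8,8) for y in(-28,28)])-[220,130])*3).round().tolist())
g=p.copy(); print("shelf below",[((proj(c,[[*(p+r.apply([x,y,0]))[:2],158] for x in(-8,8) for y in(-28,28)])-[220,130])*3).round().tolist()])
E
```

```text
10.3 [679.5  10.1 181.9] [0.76 0.11 0.59]
11 [[379.0, 361.0], [275.0, 366.0], [381.0, 382.0], [276.0, 387.0]]
-9 [[379.0, 334.0], [274.0, 339.0], [382.0, 355.0], [275.0, 361.0]]
shelf below [[[378.0, 377.0], [276.0, 382.0], [381.0, 398.0], [277.0, 404.0]]]
```

View pics/s11.png

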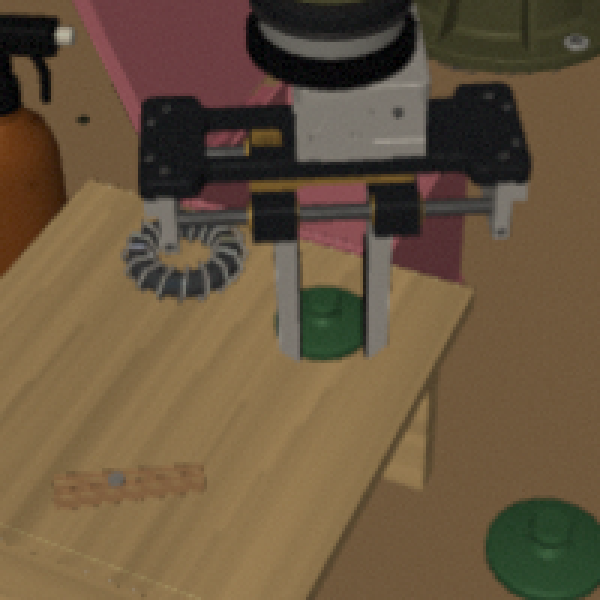

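Fingertip bottoms are seen at (377,357) and (290,360), which confirms the tips are about 9 mm behind the TCP. They're now about 33 mm above the shelf, so I'll lower in two steps and watch the force.

Emit:
{"op": "arm_command", "data": {
  "deltas": [
    {"xyz": [0.0,0.0,-0.01],"turn": [0.0,0.0,0.0]},
    {"xyz": [0.0,0.0,-0.007],"turn": [0.0,0.0,0.0]},
    {"xyz": [0.0,0.0,-0.004],"turn": [0.0,0.0,0.0]},
    {"xyz": [0.0,0.0,-0.003],"turn": [0.0,0.0,0.0]},
    {"xyz": [0.0,0.0,0.0],"turn": [0.0,0.0,0.0]},
    {"xyz": [0.0,0.0,0.0],"turn": [0.0,0.0,0.0]}
  ]
}}

```text
clock: 11.1
eef_pos: [679.1, 9.9, 156.3]
eef_rot: [3.141, -0.001, 0.319]
wrist_force: [-0.4, -0.4, 0.5]
finger_gap: 31.9
```

```bash
python3 - <<'E'
from fk import *
s=read_state(); p,r=cur(s); print(s["clock"],s["eef_pos"].round(1),s["wrist_force"].round(2))
c=camera("scene"); cv2.imwrite("pics/s12.png",cv2.resize(c["color"][200:275,290:390,::-1],None,fx=6,fy=6,interpolation=0))
print("shelf below",[((proj(c,[[*(p+r.apply([x,y,0]))[:2],158] for x in(-8,8) for y in(-28,28)])-[290,200])*6).round().tolist()])
E
```

```text
11.1 [679.1   9.9 156.3] [-0.4  -0.45  0.48]
shelf below [[[336.0, 333.0], [131.0, 343.0], [341.0, 376.0], [133.0, 386.0]]]
```

View pics/s12.png

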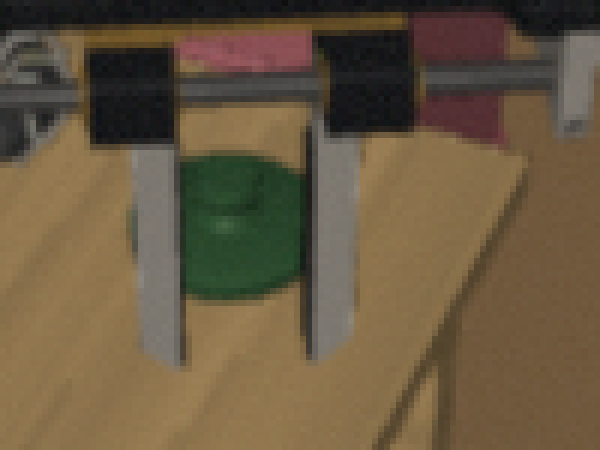

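Emit:
{"op": "arm_command", "data": {
  "deltas": [
    {"xyz": [0.0,0.0,-0.003],"turn": [0.0,0.0,0.0]},
    {"xyz": [-0.0076,-0.0025,0.0],"turn": [0.0,0.0,0.0]},
    {"xyz": [-0.0057,-0.0019,0.0],"turn": [0.0,0.0,0.0]},
    {"xyz": [-0.0047,-0.0016,0.0],"turn": [0.0,0.0,0.0]},
    {"xyz": [-0.0047,-0.0016,0.0],"turn": [0.0,0.0,0.0]},
    {"xyz": [-0.0076,-0.0025,0.0],"turn": [0.0,0.0,0.0]},
    {"xyz": [-0.0076,-0.0025,0.0],"turn": [0.0,0.0,0.0]},
    {"xyz": [0.0,0.0,0.0],"turn": [0.0,0.0,0.0]}
  ]
}}

```text
clock: 12.15
eef_pos: [640.7, -2.9, 153.3]
eef_rot: [3.141, -0.0, 0.319]
wrist_force: [0.0, 0.1, 0.3]
finger_gap: 31.7
```

```bash
python3 - <<'E'
from fk import *
s=read_state(); p,r=cur(s); print(s["clock"],s["eef_pos"].round(1),s["wrist_force"].round(2))
c=camera("scene"); cv2.imwrite("pics/s13.png",cv2.resize(c["color"][130:290,250:400,::-1],None,fx=3.7,fy=3.7,interpolation=0))
E
```

```text
12.15 [640.7  -2.9 153.3] [0.03 0.15 0.3 ]
```

View pics/s13.png

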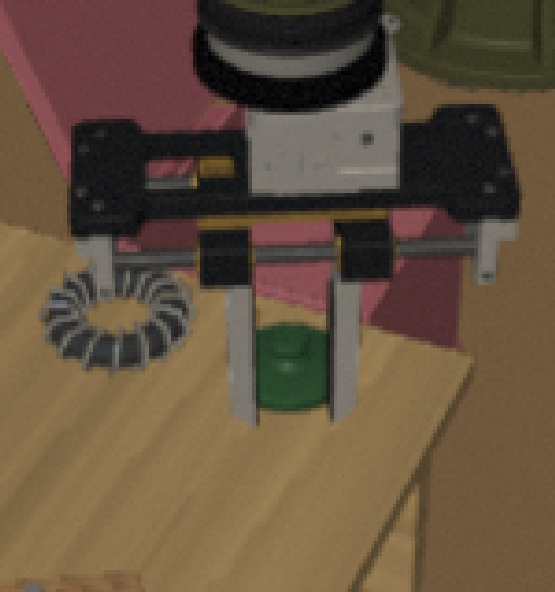

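The fingers now straddle the back of the stopper at (290,370) in the crop, and the scrubber is undisturbed. I'll push on.

Emit:
{"op": "arm_command", "data": {
  "deltas": [
    {"xyz": [-0.0076,-0.0025,0.0],"turn": [0.0,0.0,0.0]},
    {"xyz": [-0.0076,-0.0025,0.0],"turn": [0.0,0.0,0.0]},
    {"xyz": [-0.0076,-0.0025,0.0],"turn": [0.0,0.0,0.0]},
    {"xyz": [-0.0076,-0.0025,0.0],"turn": [0.0,0.0,0.0]},
    {"xyz": [0.0,0.0,0.0],"turn": [0.0,0.0,0.0]}
  ]
}}

```text
clock: 12.82
eef_pos: [610.3, -12.9, 153.2]
eef_rot: [3.142, -0.0, 0.319]
wrist_force: [-1.0, -0.5, -0.6]
finger_gap: 32.2
```

```bash
python3 - <<'E'
from fk import *
s=read_state(); p,r=cur(s); print(s["clock"],s["eef_pos"].round(1),s["wrist_force"].round(2))
c=camera("scene"); cv2.imwrite("pics/s14.png",cv2.resize(c["color"][130:290,250:400,::-1],None,fx=3.7,fy=3.7,interpolation=0))
c=camera("wrist"); cv2.imwrite("pics/w14.png",c["color"][:,:,::-1])
E
```

```text
12.825 [610.3 -12.9 153.2] [-1.02 -0.48 -0.57]
```

View pics/s14.png

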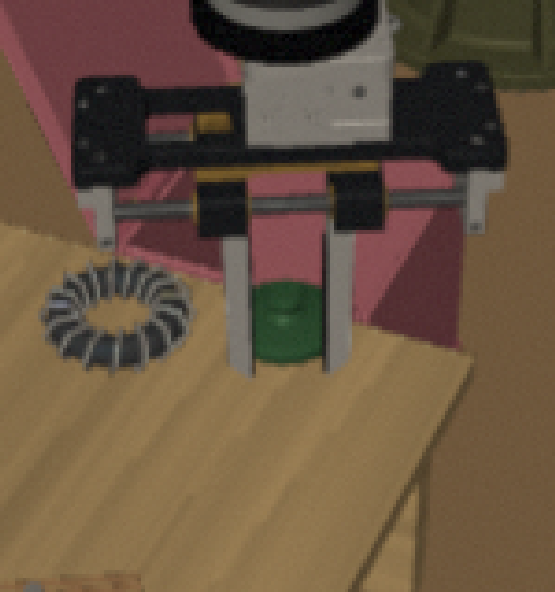

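View pics/w14.png

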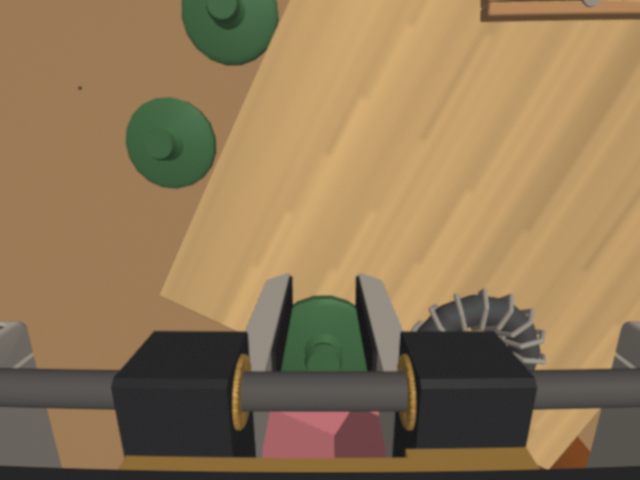

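The stopper is between the fingertips at the shelf edge, at (324,340) in the wrist view. I'll push it over.

Emit:
{"op": "arm_command", "data": {
  "deltas": [
    {"xyz": [-0.0076,-0.0025,0.0],"turn": [0.0,0.0,0.0]},
    {"xyz": [-0.0076,-0.0025,0.0],"turn": [0.0,0.0,0.0]},
    {"xyz": [-0.0076,-0.0025,0.0],"turn": [0.0,0.0,0.0]},
    {"xyz": [-0.0076,-0.0025,0.0],"turn": [0.0,0.0,0.0]},
    {"xyz": [-0.0076,-0.0025,0.0],"turn": [0.0,0.0,0.0]},
    {"xyz": [0.0,0.0,0.0],"turn": [0.0,0.0,0.0]}
  ]
}}

```text
clock: 13.68
eef_pos: [572.3, -25.4, 153.2]
eef_rot: [3.142, -0.0, 0.319]
wrist_force: [0.3, -0.0, 0.8]
finger_gap: 32.2
```

```bash
python3 - <<'E'
from fk import *
s=read_state(); p,r=cur(s); print(s["clock"],s["eef_pos"].round(1),w2b(p).round(1),s["wrist_force"].round(2))
c=camera("scene"); cv2.imwrite("pics/s15.png",cv2.resize(c["color"][130:290,250:400,::-1],None,fx=3.7,fy=3.7,interpolation=0))
c=camera("wrist"); cv2.imwrite("pics/w15.png",c["color"][:,:,::-1])
E
```

```text
13.675 [572.3 -25.4 153.2] [-35.6 100.2 153.2] [ 0.25 -0.05  0.85]
```

View pics/s15.png

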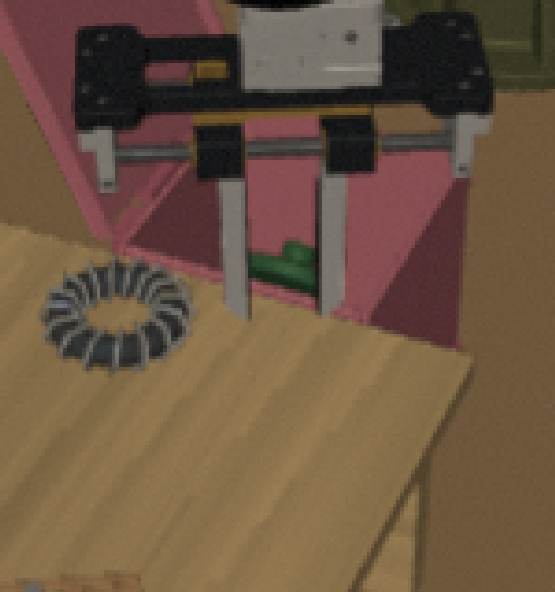

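View pics/w15.png

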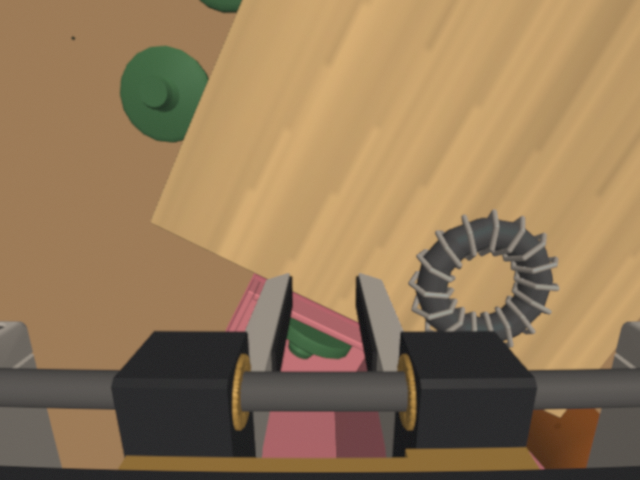

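The stopper is tipped over the rim (scene crop (285,265)), possibly in mid-fall. I'll wait two rows and look again.

Emit:
{"op": "arm_command", "data": {
  "deltas": [
    {"xyz": [0.0,0.0,0.0],"turn": [0.0,0.0,0.0]},
    {"xyz": [0.0,0.0,0.0],"turn": [0.0,0.0,0.0]}
  ]
}}

```text
clock: 14.02
eef_pos: [572.8, -25.1, 152.9]
eef_rot: [-3.142, -0.0, 0.319]
wrist_force: [0.2, -0.2, 1.3]
finger_gap: 32.1
```

```bash
python3 - <<'E'
from fk import *
s=read_state(); print(s["clock"],s["wrist_force"].round(2))
c=camera("scene"); cv2.imwrite("pics/s16.png",cv2.resize(c["color"][130:290,250:400,::-1],None,fx=3.7,fy=3.7,interpolation=0))
c=camera("wrist"); cv2.imwrite("pics/w16.png",c["color"][:,:,::-1])
E
```

```text
14.025 [ 0.2  -0.2   1.28]
```

View pics/s16.png

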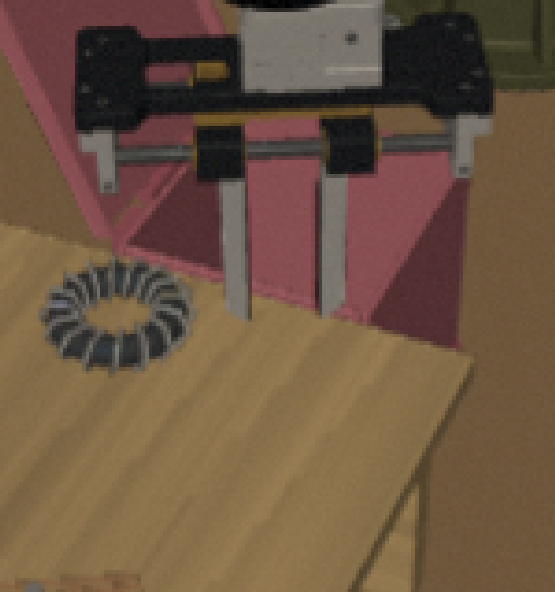

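View pics/w16.png

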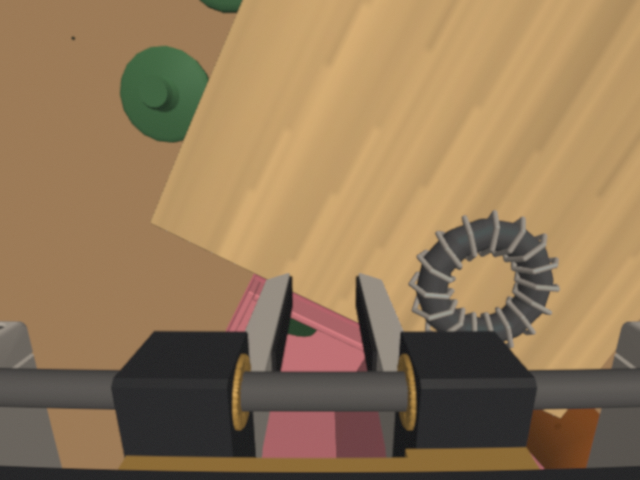

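It dropped in: it's gone from the rim, with only a bit of green inside the bin at (300,328) in the wrist view. I'll raise straight up and clear the view.

Emit:
{"op": "arm_command", "data": {
  "deltas": [
    {"xyz": [0.0,0.0,0.03],"turn": [0.0,0.0,0.0]},
    {"xyz": [0.0,0.0,0.04],"turn": [0.0,0.0,0.0]},
    {"xyz": [0.0,0.0,0.05],"turn": [0.0,0.0,0.0]},
    {"xyz": [0.0,0.03,0.03],"turn": [0.0,0.0,0.0]},
    {"xyz": [0.0,0.05,0.0],"turn": [0.0,0.0,0.0]},
    {"xyz": [0.0,0.06,0.0],"turn": [0.0,0.0,0.0]},
    {"xyz": [0.0,0.06,0.0],"turn": [0.0,0.0,0.0]},
    {"xyz": [0.0,0.06,0.0],"turn": [0.0,0.0,0.0]},
    {"xyz": [0.0,0.0,0.0],"turn": [0.0,0.0,0.0]},
    {"xyz": [0.0,0.0,0.0],"turn": [0.0,0.0,0.0]}
  ]
}}

```text
clock: 15.38
eef_pos: [572.7, 234.4, 302.9]
eef_rot: [3.141, 0.0, 0.319]
wrist_force: [-0.1, -0.4, -0.3]
finger_gap: 31.9
```

```bash
python3 - <<'E'
from fk import *
s=read_state(); print(s["clock"],s["eef_pos"].round(),s["wrist_force"].round(2))
c=camera("scene"); cv2.imwrite("pics/s17.png",c["color"][:,:,::-1])
t=camera("top"); cv2.imwrite("pics/t17.png",cv2.resize(t["color"][80:380,200:470,::-1],None,fx=2,fy=2,interpolation=0))
for th in(1.8,1.95): print(th,proj(c,[b2w(74-178*np.cos(th),y,152+178*np.sin(th)) for y in(45,-45)]).round().tolist())
im=cv2.cvtColor(t["color"],cv2.COLOR_RGB2HSV); m=((im[...,0]>50)&(im[...,0]<90)&(im[...,1]>90)).astype(np.uint8)
for k in cv2.findContours(m,0,2)[0]:
    if cv2.contourArea(k)>40: u=k.reshape(-1,2).mean(0); print(u,w2b(plane(t,[u],12)[0]).round())
a=cv2.imread("pics/top0.png"); d=cv2.absdiff(a,t["color"][:,:,::-1]).max(2)
print("scrub diff",(d[208:255,322:365]>40).sum(),"peg diff",(d[132:158,308:354]>40).sum(),"bottle diff",(d[272:322,395:462]>40).sum())
E
```

```text
15.375 [573. 234. 303.] [-0.05 -0.38 -0.29]
1.8 [[258.0, 100.0], [281.0, 79.0]]
1.95 [[246.0, 102.0], [270.0, 80.0]]
[305.43243243 290.02702703] [-21.   8.  12.]
[235.36363636 219.        ] [-205.  139.   12.]
[248.3  169.35] [-196.  256.   12.]
scrub diff 0 peg diff 0 bottle diff 112
```

View pics/s17.png

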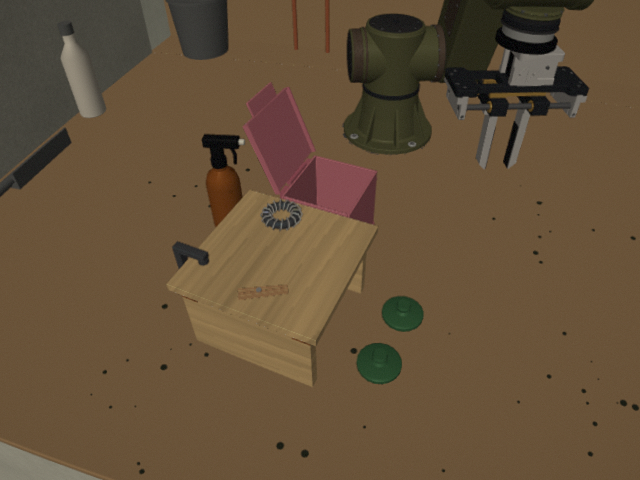

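View pics/t17.png

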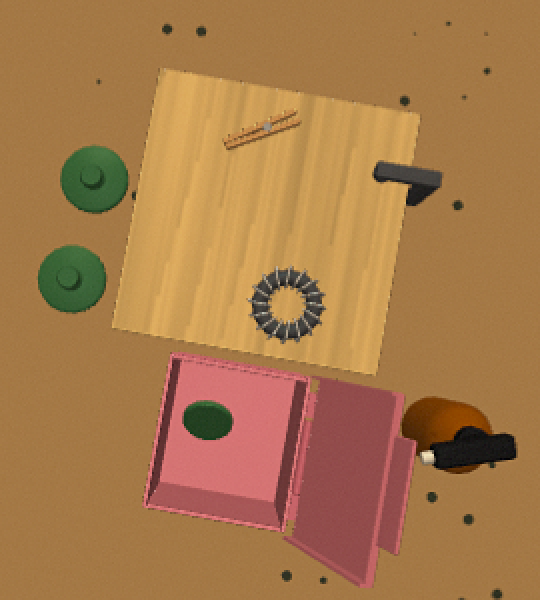

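The stopper lies in the bin at (207,420) in the top crop, the lid leans back, and the scrubber, peg and bottle look unmoved. Handing in.

```bash
python3 - <<'E'
from cell import *
print(sign_off())
E
```

```text
the job is handed in; nothing more can be done
None
```

I pushed the lid open from under its lip, then pushed the stopper along the shelf with both fingertips until it dropped into the bin. I handed the job in at about 15.5 s with the gripper well clear. The hand-in gives no verdict, so the checks below are my own.

- **Lid:** at the last look it leaned back at about 1.93 rad, measured from the lip corners in the scene view. It stayed there after I let go.
- **Stopper:** it lies inside the bin about 21 mm from the middle along x and 8 mm along y, assuming it rests on the floor. It looks tilted, and I did not measure its height directly.
- **Scrubber and peg:** the top pictures before and after show no pixel changes there.
- **Bottle:** 112 pixels changed around it. I put that down to the open lid overlapping it in that view; it looks unmoved and upright.
- **Forces:** wrist force stayed around 1 N at every reading.

**Disagreement with the description:** all three cameras put the fingertips about 9 mm behind the reported TCP, not 11 mm ahead. I worked with what the cameras showed, and later close-up views agreed with it.

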